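Lock the belt tensioner and load the stud feeder

ROBOT

A 6-joint arm with a two-finger parallel gripper is mounted at the origin on the work surface. World frame = base frame: x ahead of the robot, y to its left, z up, the work surface at z = 0. Lengths are in m, angles in degrees, forces in N, time in s.
With the tool pointing down it reaches from about 0.375 to 0.9 m from the base axis. Payload 3.1 kg.
Tool frame: the origin (TCP) lies at the very end of the fingers, on their centre line; the grasp point (between the pads) lies behind it (bot.grip_depth is the z of the grasp point in the tool frame, in m); z points along the fingers, y is the direction in which the jaws open and shut (so a half turn about z gives the same grasp; the last joint's range is limited). The gripper opens to 87 mm and grips with 3 to 60 N. Pads are 19 mm wide; open, the fingers measure 117 mm over their backs; the gripper's body (75 mm by 190 mm) begins 51 mm behind the grasp point.
Start: joints at [-73.883, 30.224, 82.088, -0, 67.689, -10.227], TCP at [0.277, -0.56, 0.223] pointing down, gripper open.
Joint ranges: [-176.69, 176.69], [-43.24, 126.21], [12.49, 139.97], [-82, 262], [0, 151.66], [-163.58, 163.58]. Speed limits (degrees/s): [159.86, 159.86, 180, 180, 180, 180].

INTERFACE

Orientations are given as a 3x3 rotation matrix whose columns are the frame's x, y, z axes.
In Python, from rig import bot, vision gives the robot as it stands. The module is installed in compiled form; this text tells all that it offers.
- The arm moves only by the shell command python3 -m jog 'ROWS'. ROWS is JSON, a list of rows, each a list of 3 entries, a list of its own where there are three numbers: the shift along the tool's x, y, z in mm, then the turn, a rotation vector about the tool's x, y, z in degrees, then the closure, from 0 (fully open) to 1 (shut). In form: [[[dx, dy, dz], [wx, wy, wz], fingers], ...]. A call has 1 to 12 rows; each row is the pose to reach, as a shift and turn from the pose commanded when the call began, along the tool's axes at that moment; what a row does not reach only later rows make up. A row lasts 1/12 s, in which the tool goes at most 41.7 mm and 7.16 degrees, less where a joint would pass 70% of its speed; a pose out of reach is approached as far as the arm can. A call with a gripper value outside its range is refused whole. The fingers move at their own pace and stop on an object; the grip force is fixed at half the most. Time passes only in rows, so rows that repeat a pose let the fingers close. It gives the time, the measured TCP pose, the force and the opening at its end, in the units of the state.
- bot.read_state(): the state, without advancing time (a new reading comes with each control period).
- vision.capture(name): name is "scene" or "top" or "wrist"; returns the picture (400x640x3 uint8, red, green, blue); there is no depth.
- vision.camera_info(name): a dict with "intrinsics" (3x3 intrinsics, pixels), "dist" ([k1, k2, p1, p2, k3] as OpenCV has them; the pictures are not rectified), "camera_from_world" (4x4, takes a point from world to camera coordinates); the wrist camera has in their place "mount" (4x4, takes a point from camera to tool coordinates, whose origin is the TCP and whose axes are the flange's). Camera axes: x right, y up, looking along -z (the intrinsics and any distortion apply to the point x, -y, -z); pixel columns grow to the right and rows downward; lengths in m; the calibration is good to about 2 mm. A picture is of the moment at which its call begins: read the wrist's pose just before it. camera_info takes no time and is no camera call.
- bot.hand_in(): hands the job in, once; it reports no verdict.
The state is a dict: "time_s": time; "joint_positions": joint angles; "qvel": joint speeds; "tau": joint torques, N m; "position": TCP position; "tcp_rot": TCP orientation; "force": force on the tool from outside, world axes, zero at the start; "moment": the same for the moment, N m; "opening": opening from 0.0 (shut) to 1.0 (fully open).
Only numpy, scipy, OpenCV 4.12 (cv2) and the standard library are available. Lean on these libraries where they do the work, as an engineer would, in place of code of your own. Each camera call takes 0.05 s, during which the arm holds its last target. There are 200 camera calls.

TASK

First stand the locking pin in the eye of the sprung tension wheel, use it to pull the wheel round against its spring until the pin drops fully home into the green-ringed lock hole, and let go. Then use the scoop to empty the tray of brass studs into the feeder's hopper, and put in by hand those spilled on the table and any straggler the scoop cannot get. Only when all are in, push the green-knobbed feed lever fully over, and leave the scoop standing level in the middle of its green mat and the jar, spool and buckle alone.

Things in the scene. Friction and masses are not known exactly. Their poses are not given: they have to be found in the camera images.
- wheel_hub (a point): centre of the top face (world z = 0.052) of the blue sprung tension wheel: disc 100 mm across, 10 mm thick, turning about a vertical axis; its hub boss, 32 mm across, stands 20 mm above this face with its nut. The wheel lies 2 mm above a fixed white square deck (180 x 180 mm, top at world z = 0.040).
- wheel_eye (a point): centre, at the upper face, of the round eye (16 mm bore, right through) in the yellow lug (40 x 40 mm, 10 mm thick) on the rim of the wheel, 70 mm from the hub axis. Moves with the wheel.
- lock_hole (a point): centre of the mouth of the lock hole in the deck's top face: 16 mm bore, 30 mm deep, ringed with green marks, 70 mm from the wheel axis, z axis up. It is under the eye when the wheel has been turned 0.95 rad.
- wheel (a joint): wheel angle in rad: 0 at its stop, growing counter-clockwise seen from above, to 1.3. Eye over lock hole at 0.95. The spring always drives it back to 0: 2 N at the eye at the start, 4.5 N at 0.95. A pin standing in the eye, foot on the deck, can serve as the handle that pulls the wheel round and then drops into the lock hole.
- pin_head (a point): centre of the locking pin's red square grip (20 x 20 mm, 34 mm tall, sides along this frame's x and y; z up along the pin). Below it a steel collar 26 mm across, 4 mm thick, then a 12 mm shank. The grip's centre is 57 mm above the foot, the collar's underside 36 mm. 80 g. It starts standing in a grey rack block (50 x 50 mm, 46 mm high), collar on top.
- pin_tip (a point): centre of the foot of the pin's round shank (12 mm thick, 36 mm long up to the collar, the last 7 mm tapering to 6 mm), z axis up along the pin. Fully home in the lock, with the collar on the lug, the foot is 24 mm below the deck's top.
- tray_floor (a point): point on the floor (upper face, world z = 0.003) of the fixed aluminium tray; x runs along the tray, away from the robot. Inside 83 mm wide. Flat floor from x = -110 mm (there a 35 degree ramp starts and rises 30 mm to an end wall at x = -155, 85 mm high) to an upright wall at x = +130. Walls 4 mm thick, the others 42 mm high. Studs start at x = -100 to +20 mm.
- scoop_grip (a point): centre of the scoop's upright orange grip: 16 mm thick (scoop's x), 36 mm wide (y), from 32 to 87 mm above the scoop's underside; this point is 65 mm above it. Pinch from above across the 16 mm. Steel scoop, 120 g, open at its nose, which points to -x; z up when it stands level. Starts standing on the table.
- scoop_mid (a point): centre of the scoop's underside, 36 mm ahead (-x) of the grip's centre line. The floor, 2 mm thick and 77 mm wide, runs from the nose edge, 80 mm ahead of the grip's centre line, to 8 mm behind it; side walls 27 mm high begin 16 mm behind the nose, and the back wall is under the grip.
- feed_lever (a joint): feeder's switch lever, rad: 0 = off (leaning to the robot's right), 1.0 = fully over to the left (on), upright at 0.5; stays where it is left, moves with about 1 N at the knob. It pivots on a grey box 25 mm high.
- feed_lever_tip (a point): centre of the lever's green ball knob, 26 mm across, 75 mm from the pivot; its swing is across, about to the robot's left (y), in the plane of this frame's x (towards on) and z
- mat_center (a point): centre of the top of the green mat (130 x 110 mm, 2 mm thick, fixed) where the scoop is parked
- hopper_floor (a point): centre of the inner floor of the feeder's fixed hopper: white open-topped box on a grey foot, inside 140 mm (x) by 160 mm (y) and 75 mm deep, walls 5 mm. This floor is at world z = 0.045, the rim at 0.120.
- stud1_c (a point): centre of a brass knob stud, 20 g: rounded, 24 mm across, 18 mm tall, flats 9 mm across on top and underside. Starts in the tray, or is absent (reads None); 3 to 6 of studs 1 to 6 are there.
- stud2_c (a point): centre of a brass knob stud, 20 g: rounded, 24 mm across, 18 mm tall, flats 9 mm across on top and underside. Starts in the tray, or is absent (reads None); 3 to 6 of studs 1 to 6 are there.
- stud3_c (a point): centre of a brass knob stud, 20 g: rounded, 24 mm across, 18 mm tall, flats 9 mm across on top and underside. Starts in the tray, or is absent (reads None); 3 to 6 of studs 1 to 6 are there.
- stud4_c (a point): centre of a brass knob stud, 20 g: rounded, 24 mm across, 18 mm tall, flats 9 mm across on top and underside. Starts in the tray, or is absent (reads None); 3 to 6 of studs 1 to 6 are there.
- stud5_c (a point): centre of a brass knob stud, 20 g: rounded, 24 mm across, 18 mm tall, flats 9 mm across on top and underside. Starts in the tray, or is absent (reads None); 3 to 6 of studs 1 to 6 are there.
- stud6_c (a point): centre of a brass knob stud, 20 g: rounded, 24 mm across, 18 mm tall, flats 9 mm across on top and underside. Starts in the tray, or is absent (reads None); 3 to 6 of studs 1 to 6 are there.
- stud7_c (a point): centre of a brass knob stud, 20 g: rounded, 24 mm across, 18 mm tall, flats 9 mm across on top and underside. Starts spilled on the table beside the tray, or is absent (reads None); 1 or both of studs 7 and 8 are there.
- stud8_c (a point): centre of a brass knob stud, 20 g: rounded, 24 mm across, 18 mm tall, flats 9 mm across on top and underside. Starts spilled on the table beside the tray, or is absent (reads None); 1 or both of studs 7 and 8 are there.
- paint_jar: bystander, leave alone: edge-paint jar, 44 mm across, 65 mm tall
- spool: bystander, leave alone: blue thread spool, 44 mm across, 54 mm tall
- buckle: bystander, leave alone: flat brass ring buckle, 48 mm across, 6 mm thick

How it is judged:
By the outcome, as a careful person would: the job done as asked, in the order asked, and still so for the second after the job is handed in, with the robot touching nothing.
Of stud1, stud2, stud3, stud4, stud5, stud6 only 3 to 6 are there at a start; the rules pass over those that are not, and their reading is None.
Of stud7, stud8 only 1 to 2 are there at a start; the rules pass over those that are not, and their reading is None.
At some moment in a run one of scoop may be knocked a few centimetres aside while the robot is not near it.
It also fails if it takes over 192 s, if anything falls off the work surface, if the arm or the gripper's body presses on something with over 40 N, if the wrist force passes 120 N, or if a joint passes its speed limit or range.

## Working session

There is one attempt and no reset: what is moved stays moved. The work goes in short steps, Python scripts to look and compute and a shell command to move; the robot and the scene stay as the last step left them, time stands still between calls to the robot, and variables do not carry over. Pictures are saved under pics/ and viewed, about 12 in all and at most 16, crops included, and the job is handed in when it is done.

```bash
mkdir -p pics
cat > h.py <<'E'
import numpy as np, cv2
from rig import bot, vision
def cam(name, st=None):
    ci=vision.camera_info(name); K=np.array(ci["intrinsics"]); d=np.array(ci["dist"],float)
    if "mount" in ci:
        st=st or bot.read_state(); T=np.eye(4);T[:3,:3]=st["tcp_rot"];T[:3,3]=st["position"]
        wc=T@np.array(ci["mount"])
    else: wc=np.linalg.inv(np.array(ci["camera_from_world"]))
    return K,d,wc
def ray(c,uv):
    K,d,wc=c; p=cv2.undistortPoints(np.array([[uv]],float),K,d)[0,0]
    v=wc[:3,:3]@np.array([p[0],-p[1],-1.]); return wc[:3,3],v
def onz(c,uv,z):
    o,v=ray(c,uv); return o+v*(z-o[2])/v[2]
def proj(c,P):
    K,d,wc=c; q=np.linalg.inv(wc)@np.append(P,1.); 
    return cv2.projectPoints(np.array([[q[0],-q[1],-q[2]]]),np.zeros(3),np.zeros(3),K,d)[0][0,0]
def snap(name,fn):
    st=bot.read_state(); im=vision.capture(name); cv2.imwrite(f"pics/{fn}.png",im[:,:,::-1]); return im,cam(name,st)
def st():
    s=bot.read_state(); print(round(s["time_s"],2),np.round(np.array(s["position"])*1000,1),"F",np.round(s["force"],1),"op",round(s["opening"],3)); print(np.round(s["tcp_rot"],3).tolist()); return s
def togo(xyz_mm):
    s=bot.read_state(); return np.round(np.array(s["tcp_rot"]).T@(np.array(xyz_mm)-np.array(s["position"])*1000),1)
E
python3 - <<'E'
from h import *
st(); print(bot.grip_depth)
for n in("top","scene"):
    im,c=snap(n,n+"1"); print(n,np.round(c[2],3).tolist(),c[0][0,0])
print(np.round(vision.camera_info("wrist")["mount"],3).tolist())
E
```

```text
0.0 [ 277.2 -559.4  221.6] F [0.3 0.2 1.1] op 1.002
[[0.896, 0.444, -0.001], [0.444, -0.896, 0.002], [0.0, -0.002, -1.0]]
-0.0187
top [[-0.028, 0.997, -0.07, 0.529], [-0.999, -0.03, -0.018, 0.049], [-0.02, 0.069, 0.997, 0.861], [0.0, 0.0, 0.0, 1.0]] 361.57005017268375
scene [[0.391, -0.614, 0.686, 1.289], [0.92, 0.265, -0.288, -0.25], [-0.005, 0.744, 0.669, 0.807], [0.0, 0.0, 0.0, 1.0]] 438.661505937556
[[0.001, 0.957, 0.29, 0.08], [1.0, -0.001, -0.001, 0.002], [-0.0, 0.29, -0.957, -0.163], [0.0, 0.0, 0.0, 1.0]]
```

View pics/top1.png

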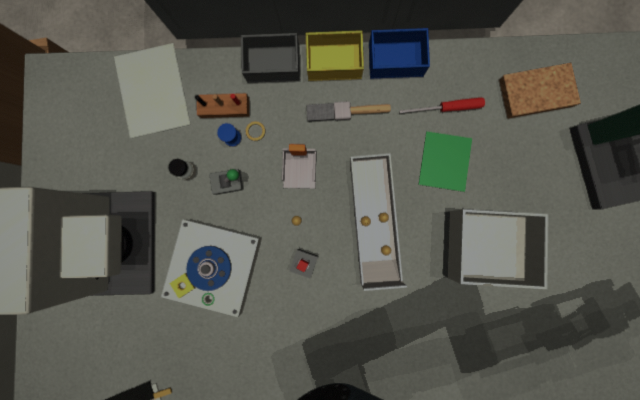

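View pics/scene1.png

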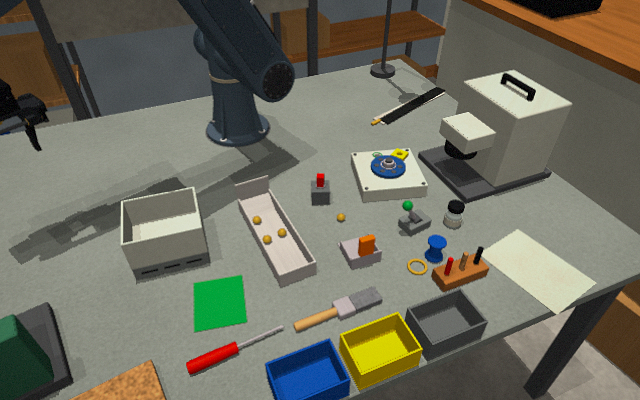

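The top view (up = +x, right = −y) shows the wheel hub (208,268), eye (182,286), green-ringed lock (208,299), pin (303,265), scoop (299,168), and a tray with 3 studs (365,221), (384,217), (386,250). It also shows one spilled stud (296,220), the lever (228,178), mat (446,161) and hopper (500,247). The scene view agrees.

```bash
cat >> h.py <<'E'
def blobs(im,lo,hi,box=None,amin=8):
    hsv=cv2.cvtColor(im,cv2.COLOR_RGB2HSV); m=cv2.inRange(hsv,np.array(lo),np.array(hi))
    if box: k=np.zeros_like(m); k[box[1]:box[3],box[0]:box[2]]=255; m&=k
    n,l,s,ce=cv2.connectedComponentsWithStats(m)
    return [(ce[i].round(1).tolist(),int(s[i,4]),s[i,:4].tolist()) for i in range(1,n) if s[i,4]>=amin],m
E
python3 - <<'E'
from h import *
im=cv2.imread("pics/top1.png")[:,:,::-1].copy(); c=cam("top")
sc=cv2.imread("pics/scene1.png")[:,:,::-1].copy(); cs=cam("scene")
P=lambda n,uv,z:print(n,np.round(onz(c,uv,z)*1000,1))
for n,lo,hi,z in [("brass",(8,120,90),(24,255,255),.009),("yellow",(24,150,120),(34,255,255),.052),("blue",(100,150,60),(125,255,255),.052),("green",(45,120,60),(80,255,255),.002),("red",(0,180,100),(5,255,255),.08)]:
    for b in blobs(im,lo,hi,(150,120,480,310))[0]: print(n,b[0],b[1],b[2],np.round(onz(c,b[0],z)*1000,1))
for n,uv,z in[("hub",(208,268),.072),("eye",(182,286),.052),("lock",(208,299),.04),("deckcorners",(178,221),.04),("d2",(259,236),.04),("d3",(239,315),.04),("d4",(163,298),.04),
 ("trayfarL",(352,157),.045),("trayfarR",(388,154),.045),("nearL",(363,288),.088),("nearR",(405,285),.088),("hopA",(463,211),.12),("hopB",(547,214),.12),("hopC",(545,286),.12),("hopD",(460,284),.12)]: P(n,uv,z)
big=lambda i,x0,y0,x1,y1,k:cv2.resize(i[y0:y1,x0:x1,::-1],None,fx=k,fy=k,interpolation=cv2.INTER_CUBIC)
cv2.imwrite("pics/crop1.png",np.clip(big(im,155,135,415,320,3)*1.6,0,255).astype(np.uint8))
E
```

```text
brass [254.6, 130.7] 110 [246, 122, 19, 18] [758.3 224.7   9. ]
brass [296.6, 147.2] 116 [289, 144, 16, 8] [714.9 124.6   9. ]
brass [383.4, 217.0] 57 [379, 213, 9, 9] [542.4 -75.5   9. ]
brass [296.0, 220.2] 62 [292, 216, 9, 9] [540.8 130.1   9. ]
brass [365.2, 220.6] 55 [361, 217, 9, 8] [535.2 -32.6   9. ]
brass [385.6, 249.8] 57 [382, 246, 9, 9] [465.9 -77.6   9. ]
brass [179.2, 286.7] 9 [178, 283, 5, 7] [393.4 407.1   9. ]
yellow [181.5, 285.5] 189 [172, 275, 21, 21] [402.7 383.9  52. ]
blue [228.0, 133.6] 309 [218, 124, 23, 22] [742.  276.8  52. ]
blue [208.2, 268.4] 798 [188, 247, 42, 43] [438.7 324.1  52. ]
green [445.0, 161.1] 2415 [419, 132, 53, 59] [ 671.3 -228.     2. ]
green [232.1, 174.4] 91 [227, 170, 11, 10] [655.3 282.1   2. ]
red [301.8, 265.5] 61 [297, 261, 10, 10] [442.6 113.1  80. ]
hub [441.8 317.8  72. ]
eye [401.6 382.8  52. ]
lock [369.4 329.   40. ]
deckcorners [546.3 396.9  40. ]
d2 [507. 212.  40.]
d3 [332.5 259.5  40. ]
d4 [374.3 430.7  40. ]
trayfarL [680.3  -4.4  45. ]
trayfarR [684.6 -86.4  45. ]
nearL [393.3 -15.3  88. ]
nearR [ 397.4 -103.4   88. ]
hopA [ 548.2 -221.   120. ]
hopB [ 537.3 -388.5  120. ]
hopC [ 394.3 -374.3  120. ]
hopD [ 402.2 -206.9  120. ]
```

View pics/crop1.png

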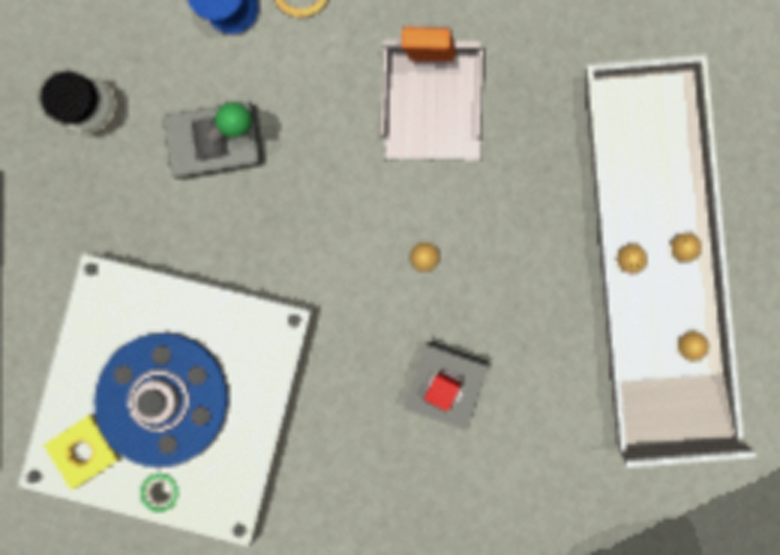

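```bash
python3 -m jog '[[[446,-529,0],[0,0,44],0],[[446,-529,0],[0,0,44],0],[[446,-529,0],[0,0,44],0],[[446,-529,0],[0,0,44],0],[[446,-529,0],[0,0,44],0],[[446,-529,0],[0,0,44],0],[[446,-529,0],[0,0,44],0],[[446,-529,0],[0,0,44],0],[[446,-529,0],[0,0,44],0],[[446,-529,0],[0,0,44],0],[[446,-529,0],[0,0,44],0],[[446,-529,0],[0,0,44],0]]'
python3 - <<'E'
from h import *
s=st(); print(np.round(s["joint_positions"],1)); print(togo([442,113,222]))
E
```

```text
time_s: 1.1
position: [0.3961, -0.0736, 0.2225]
tcp_rot: [[0.953, -0.304, -0.0], [-0.304, -0.953, 0.0], [-0.0, -0.0, -1.0]]
force: [1.1, -0.1, 0.0]
opening: 1.0
1.1 [396.1 -73.6 222.5] F [ 1.1 -0.1  0. ] op 1.0
[[0.953, -0.304, -0.0], [-0.304, -0.953, 0.0], [-0.0, -0.0, -1.0]]
[-26.5  13.1 112.1   0.   54.8  81.2]
[ -13.  -191.8    0.5]
```

```bash
python3 -m jog '[[[-13,-192,0],[0,0,0],0],[[-13,-192,0],[0,0,0],0],[[-13,-192,0],[0,0,0],0],[[-13,-192,0],[0,0,0],0],[[-13,-192,0],[0,0,0],0],[[-13,-192,0],[0,0,0],0]]' >/dev/null
python3 - <<'E'
from h import *
s=st(); im,c=snap("wrist","w1")
b,m=blobs(im,(0,150,80),(6,255,255),amin=60)
for x in b: print(x,np.round(onz(c,x[0],.084)*1000,1))
E
```

```text
1.6 [442.9 115.5 222.5] F [ 0.5 -0.9  1.1] op 0.996
[[0.955, -0.298, 0.001], [-0.298, -0.955, 0.002], [0.001, -0.002, -1.0]]
([323.0, 187.6], 359, [314, 176, 19, 24]) [445.9 111.2  84. ]
```

View pics/w1.png

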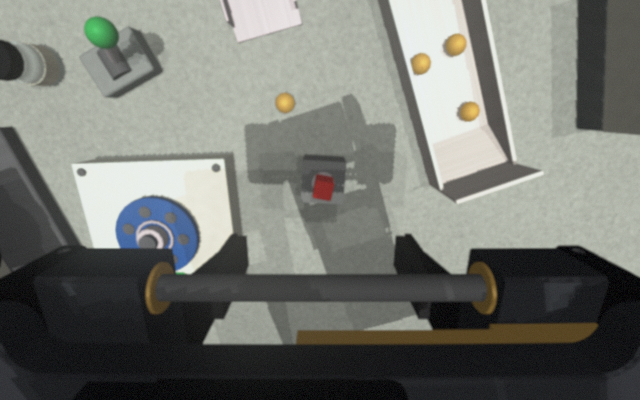

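The wrist view shows the pin grip at about (323,187), tilted slightly relative to the aligned rack. I need a crop for its angle.

Run:
```python
from h import *
im=cv2.imread("pics/w1.png"); cr=cv2.resize(im[145:225,280:370],None,fx=8,fy=8,interpolation=cv2.INTER_CUBIC)
cv2.imwrite("pics/w1c.png",np.clip(cr*1.5,0,255).astype(np.uint8)[:600])
print(im[172:204,312:335,2])
```

```text
[[ 77  77  75  75  77  79  89  92 100 100 103 104 103  98  93  91  85  79
   77  75  72  76  76]
 [ 75  74  75  79  84  91  98 101 106 111 114 114 111 109 105 106  96  90
   83  76  72  75  74]
 [ 78  76  82  86  89  97 101 106 108 109 110 114 112 107 110 108 109 104
   92  89  78  78  74]
 [ 75  82  89  95  97 101 101 101 106 104 108 106 109 110 111 108 112 108
  104  92  82  76  75]
 [ 79  89  99 104 102  96 104 102  99 104 101 103 101 103 101 105 104 107
  106  99  86  79  76]
 [ 82  95 104 106 101 100 103 104 103 104 102 102 103 101 105 103 103 104
  103 101  97  82  76]
 [ 88 106 107 103 102 102 102 102 102 102 101 103  99 100 104 102 101 101
  103 100  96  87  79]
 [ 97 108 109 104 105 105 105 106 103 104 103 101 103 102 102 100 103 100
  101 102  99  93  82]
 [102 110 112 108 111 117 120 113 112 109 106 107 104 103 101 104 106 103
  101 104 101  95  89]
 [105 113 110 110 120 126 128 126 123 121 119 118 114 115 109 110 108 108
  106 102 106 102  86]
 [105 110 110 115 124 132 133 134 133 130 129 130 127 123 125 121 117 117
  116 110 108 108  93]
 [107 114 110 117 127 134 135 136
[... 1304 characters left out ...]
126 118 114 117 116]
 [120 131 140 144 140 134 129 132 132 129 135 133 134 133 133 133 136 129
  126 116 116 117 113]
 [118 118 126 126 130 124 123 125 124 127 127 127 131 132 132 131 131 131
  123 119 114 114 115]
 [116 117 118 117 119 118 116 116 119 120 121 122 124 126 127 127 127 129
  119 117 116 118 119]
 [117 120 117 118 119 115 116 118 116 116 116 117 122 120 117 119 123 123
  116 116 116 114 115]
 [124 122 119 118 122 116 116 116 116 114 115 117 115 114 115 113 118 116
  116 114 116 117 117]
 [128 130 121 125 120 117 110 113 110 112 115 115 111 114 114 112 113 116
  116 114 115 118 117]
 [135 132 121 116 109 103 103 104 106 104 103 105 104 102 107 104 108 107
  110 111 106 111 110]]
```

View pics/w1c.png

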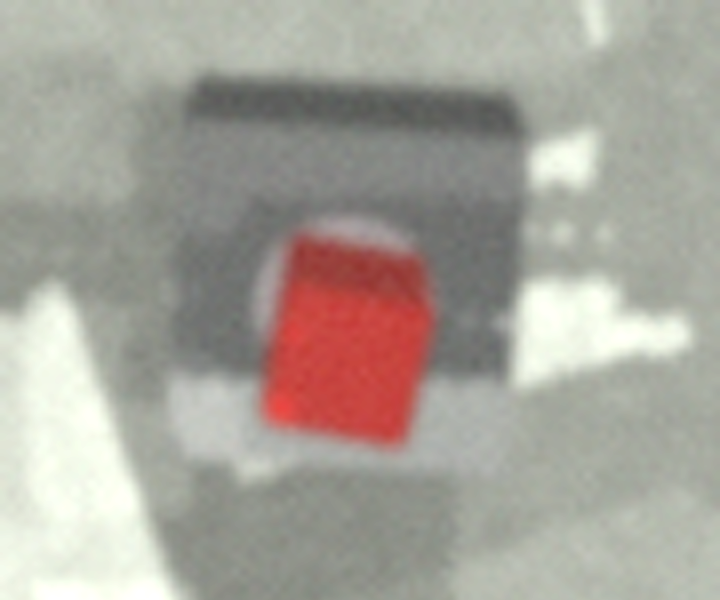

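The grip's top face has crop corners (293,280), (435,310), (405,445), (262,415). Its centre is pixel (323.6,190.3), turned 11.7° clockwise.

Run:
```python
from h import *
c=cam("wrist"); p=onz(c,(323.6,190.3),.084)*1000; print(p, togo([p[0],p[1],53]))
```

```text
[442.08145438 109.10470939  84.        ] [  1.3   4.1 169.3]
```

```bash
python3 -m jog '[[[1,3,40],[0,0,6],0.3],[[1,3,80],[0,0,12],0.3],[[1,3,120],[0,0,12],0.3],[[1,3,150],[0,0,12],0.3],[[1,3,169],[0,0,12],0.3],[[1,3,169],[0,0,12],0.5],[[1,3,169],[0,0,12],0.9],[[1,3,169],[0,0,12],0.9],[[1,3,169],[0,0,12],0.9],[[1,3,169],[0,0,12],0.9],[[1,3,169],[0,0,12],0.9],[[1,3,169],[0,0,12],0.9]]'
```

```text
time_s: 2.65
position: [0.4431, 0.1082, 0.0546]
tcp_rot: [[0.869, -0.495, 0.003], [-0.495, -0.869, 0.0], [0.002, -0.002, -1.0]]
force: [1.8, 5.9, 5.2]
opening: 0.256
```

```bash
python3 -m jog '[[[0,0,0],[0,0,0],0.9],[[0,0,0],[0,0,0],0.9],[[0,0,-10],[0,0,0],0.9],[[0,0,-30],[0,0,0],0.9],[[0,0,-60],[0,0,0],0.9],[[0,0,-90],[0,0,0],0.9],[[0,0,-90],[0,0,0],0.9]]'
python3 - <<'E'
from h import *
print(togo([423,358,145]))
E
```

```text
time_s: 3.23
position: [0.4454, 0.1083, 0.148]
tcp_rot: [[0.869, -0.494, 0.01], [-0.494, -0.869, -0.0], [0.009, -0.005, -1.0]]
force: [0.5, -0.3, -1.4]
opening: 0.225
[-142.8 -206.     2.8]
```

Run:
```python
from h import *
a,b=cam("top"),cam("scene")
def tri(u,v):
    o1,d1=ray(a,u);o2,d2=ray(b,v); t=np.linalg.lstsq(np.c_[d1,-d2],o2-o1,rcond=None)[0]
    p,q=o1+d1*t[0],o2+d2*t[1]; return np.round((p+q)*500,0),np.round(np.linalg.norm(p-q)*1000,1)
print(tri((108,277),(440,122)),tri((108,216),(466,137)), tri((232.1,174.4),(407,206)))
```

```text
(array([439., 482., 156.]), np.float64(3.8)) (array([557., 472., 179.]), np.float64(0.5)) (array([643., 259.,  88.]), np.float64(0.5))
```

```bash
python3 -m jog '[[[-30,-30,-12],[0,0,-7],0.9],[[-60,-55,-12],[0,0,-14],0.9],[[-90,-80,-12],[0,0,-21],0.9],[[-120,-110,-12],[0,0,-28],0.9],[[-150,-135,-12],[0,0,-35],0.9],[[-174,-158,-12],[0,0,-42],0.9],[[-174,-158,-12],[0,0,-49],0.9],[[-174,-158,-12],[0,0,-56],0.9],[[-174,-158,-12],[0,0,-63],0.9],[[-174,-158,-12],[0,0,-70],0.9],[[-174,-158,-12],[0,0,-77],0.9],[[-174,-158,-12],[0,0,-84],0.9]]' >/dev/null; python3 -m jog '[[[0,0,0],[0,0,-6],0.9],[[0,0,0],[0,0,-6],0.9],[[0,0,0],[0,0,-6],0.9]]'
python3 - <<'E'
from h import *
im,c=snap("wrist","w2")
for n,lo,hi,z in [("yellow",(24,120,90),(34,255,255),.052),("blue",(100,150,40),(125,255,255),.052),("green",(45,100,40),(80,255,255),.04)]:
    for b in blobs(im,lo,hi,amin=40)[0]: print(n,b,np.round(onz(c,b[0],z)*1000,1))
E
```

```text
time_s: 4.48
position: [0.3686, 0.3313, 0.1551]
tcp_rot: [[0.497, 0.868, -0.001], [0.868, -0.497, -0.001], [-0.001, -0.001, -1.0]]
force: [0.6, 0.3, -1.4]
opening: 0.226
yellow ([321.2, 120.5], 1132, [294, 98, 60, 48]) [405.2 391.3  52. ]
blue ([423.8, 143.1], 309, [403, 129, 42, 29]) [473.7 330.2  52. ]
```

View pics/w2.png

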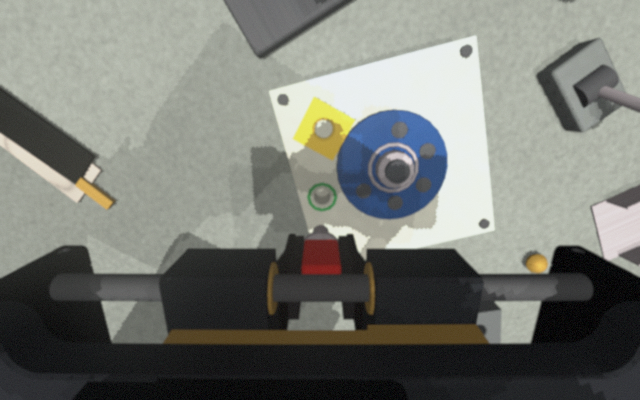

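The wrist view shows the eye (324,128), lock ring centre (322,196), disc centre about (392.5,164), and the held pin's foot near (320,230).

Run:
```python
from h import *
c=cam("wrist"); im=cv2.imread("pics/w2.png")[:,:,::-1].copy(); 
for lo,hi,box in [((40,60,30),(85,255,255),(300,175,345,215)),((22,80,70),(36,255,255),(290,90,360,165))]:
    b,m=blobs(im,lo,hi,box); ys,xs=np.nonzero(m); print(b, xs.min(),xs.max(),ys.min(),ys.max())
for n,uv,z in [("eye",(324,128),.052),("hub",(392.5,164),.052),("lock",(322,196.5),.04)]: print(n,np.round(onz(c,uv,z)*1000,1))
s=bot.read_state(); f=np.array(s["position"])-[0,0,.0446]; print("foot px",proj(c,f)); print(im[215:245,305:336].sum(2))
```

```text
[([321.7, 196.7], 217, [307, 183, 30, 28])] 307 336 183 210
[([323.4, 128.6], 1962, [293, 97, 62, 63])] 293 354 97 159
eye [404.3 384.7  52. ]
hub [442.  327.2  52. ]
lock [370.7 329.2  40. ]
foot px [318.702864   221.86972427]
[[455 470 469 476 474 473 467 468 463 470 463 468 467 462 469 474 468 474
  469 474 478 477 469 479 477 487 485 488 481 496 485]
 [442 465 469 469 472 478 465 470 465 463 473 471 461 472 466 464 470 478
  471 473 475 474 475 471 478 488 478 490 486 487 475]
 [445 472 470 476 472 467 473 475 469 462 472 465 471 472 472 480 474 476
  474 477 471 478 483 477 476 483 483 482 479 486 480]
 [425 463 469 478 467 476 466 475 474 468 458 468 466 468 470 476 469 472
  476 473 477 467 469 477 477 475 487 485 480 486 488]
 [409 453 469 476 475 479 476 473 463 476 466 469 472 473 473 474 475 478
  474 475 474 474 468 483 480 478 470 474 474 486 477]
 [396 445 475 476 477 477 467 470 465 467 469 467 468 476 475 482 480 472
  477 481 474 480 480 476 470 477 476 477 476 477 479]
 [366 433 468 478 468 469 475 473 467 477 477 470 466 472 474 479 468 473
  470 474 481 478 481 47
[... 2298 characters left out ...]
  261 265 267 267 279 287 277 276 271 275 265 258 260]
 [203 210 208 206 196 199 215 203 205 204 211 208 216 211 210 207 203 210
  207 204 202 216 211 219 219 217 211 214 214 206 207]
 [176 164 177 183 176 176 176 175 183 176 184 184 169 172 166 174 170 174
  173 174 181 172 179 183 184 177 183 181 182 179 186]
 [156 152 175 176 168 172 158 182 162 180 164 175 176 178 171 187 176 171
  179 175 178 170 179 178 183 175 168 174 179 161 169]
 [167 159 176 172 165 177 176 162 173 171 162 173 180 169 174 173 175 171
  163 170 172 165 176 174 165 166 168 174 183 181 171]
 [171 169 176 176 173 183 172 167 174 176 165 181 169 171 177 162 173 177
  182 170 175 179 178 167 179 176 168 176 174 171 177]]
```

Run:
```python
from h import *
c=cam("wrist"); im=cv2.imread("pics/w2.png"); x0,y0,k=280,180,8
cr=cv2.resize(im[y0:y0+70,x0:x0+90],None,fx=k,fy=k,interpolation=cv2.INTER_CUBIC); cr=np.clip(cr*1.6,0,255).astype(np.uint8)
s=bot.read_state(); p=np.array(s["position"]); R=np.array(s["tcp_rot"])
for h,col in [(-.0446,(0,255,0)),(-.0376,(255,0,0)),(-.0086,(0,0,255))]:
    q=proj(c,p+[0,0,h]); print(q); cv2.circle(cr,(int((q[0]-x0+.5)*k),int((q[1]-y0+.5)*k)),4,col,-1)
q1=proj(c,p+[0,0,-.0446]); print("px per mm x",(proj(c,p+[0,0,-.0446]+R[:,0]*.01)-q1)/10)
cv2.imwrite("pics/w2c.png",cr)
```

```text
[318.702864   221.86972427]
[318.64066982 225.36938226]
[318.33582412 242.5293639 ]
px per mm x [-0.00147424 -1.28814866]
```

View pics/w2c.png

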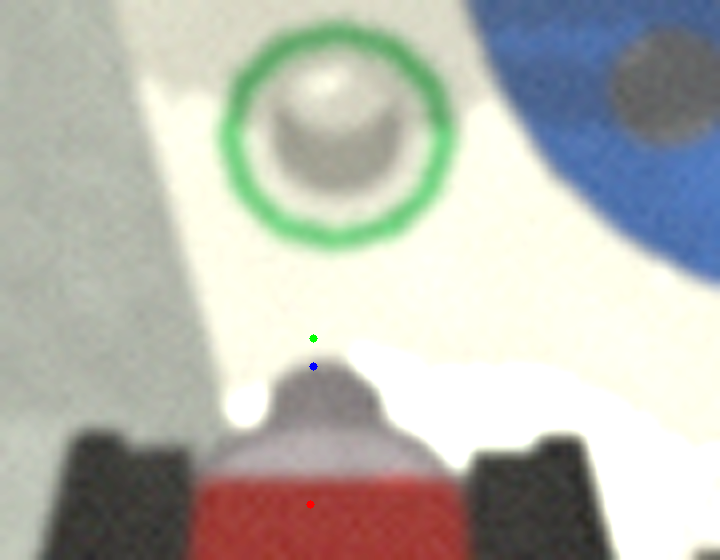

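```bash
python3 -m jog '[[[34,1.5,0],[0,0,0],0.9],[[68,3,20],[0,0,0],0.9],[[68,3,45],[0,0,0],0.9],[[68,3,50],[0,0,0],0.9],[[68,3,53],[0,0,0],0.9],[[68,3,56],[0,0,0],0.9],[[68,3,58],[0,0,0],0.9],[[68,3,58],[0,0,0],0.9]]'
python3 - <<'E'
from h import *
im,c=snap("wrist","w3"); cv2.imwrite("pics/w3c.png",np.clip(cv2.resize(im[150:260,260:400,::-1],None,fx=5,fy=5,interpolation=cv2.INTER_CUBIC)*1.6,0,255).astype(np.uint8))
E
```

```text
time_s: 5.2
position: [0.4053, 0.3887, 0.0981]
tcp_rot: [[0.495, 0.869, 0.0], [0.869, -0.495, 0.0], [0.0, 0.0, -1.0]]
force: [0.7, -0.4, -1.1]
opening: 0.228
```

View pics/w3c.png

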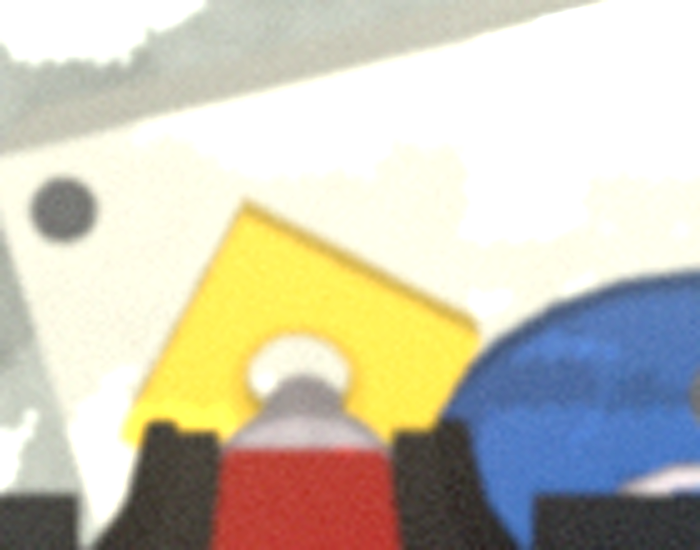

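The foot's front edge is at crop (303,372) and the eye centre at about (298,378), so the foot is about 2 mm short along tool x. I'll nudge and descend.

```bash
python3 -m jog '[[[2.3,-0.5,0],[0,0,0],0.9],[[2.3,-0.5,3],[0,0,0],0.9],[[2.3,-0.5,6],[0,0,0],0.9],[[2.3,-0.5,9],[0,0,0],0.9],[[2.3,-0.5,11],[0,0,0],0.9],[[2.3,-0.5,11],[0,0,0],0.9],[[2.3,-0.5,11],[0,0,0],0.9]]'
```

```text
time_s: 5.83
position: [0.4057, 0.391, 0.0861]
tcp_rot: [[0.495, 0.869, -0.001], [0.869, -0.495, -0.001], [-0.001, -0.001, -1.0]]
force: [-0.2, -0.0, -0.8]
opening: 0.227
```

```bash
python3 -m jog '[[[-7.6,-3.5,0],[0,0,0],0.9],[[-15.5,-6.2,0],[0,0,0],0.9],[[-23.7,-7.8,0],[0,0,0],0.9],[[-32,-8.5,0],[0,0,0],0.9],[[-40,-8.2,0],[0,0,0],0.9],[[-48,-7,0],[0,0,0],0.9],[[-56,-4.8,0],[0,0,0],0.9],[[-64,-1.6,0],[0,0,0],0.9],[[-64,-1.6,0],[0,0,0],0.9],[[-64,-1.6,0],[0,0,0],0.9]]'
python3 - <<'E'
from h import *
im,c=snap("wrist","w4"); cv2.imwrite("pics/w4c.png",np.clip(cv2.resize(im[150:260,260:400,::-1],None,fx=5,fy=5,interpolation=cv2.INTER_CUBIC)*1.6,0,255).astype(np.uint8))
E
```

```text
time_s: 6.67
position: [0.372, 0.3358, 0.0866]
tcp_rot: [[0.496, 0.868, -0.002], [0.868, -0.496, -0.0], [-0.002, -0.002, -1.0]]
force: [-0.6, 4.7, 0.5]
opening: 0.231
```

```bash
python3 -m jog '[[[0,0,2],[0,0,0],0.9],[[0,0,4],[0,0,0],0.9],[[0,0,6],[0,0,0],0.9],[[0,0,6],[0,0,0],0.9]]'
```

```text
time_s: 7.05
position: [0.3725, 0.3365, 0.08]
tcp_rot: [[0.495, 0.869, -0.001], [0.869, -0.495, -0.001], [-0.001, -0.001, -1.0]]
force: [-1.0, 5.0, -0.9]
opening: 0.226
```

```bash
python3 -m jog '[[[0,0,4],[0,0,0],0.9],[[0,0,8],[0,0,0],0.9],[[0,0,12],[0,0,0],0.9],[[0,0,15],[0,0,0],0.9],[[0,0,17],[0,0,0],0.9],[[0,0,18.5],[0,0,0],0.9],[[0,0,18.5],[0,0,0],0.9]]'
```

```text
time_s: 7.63
position: [0.3724, 0.336, 0.0614]
tcp_rot: [[0.495, 0.869, -0.002], [0.869, -0.495, -0.001], [-0.002, -0.001, -1.0]]
force: [-1.5, 1.5, -1.0]
opening: 0.222
```

```bash
python3 -m jog '[[[0,0,1],[0,0,0],0.9],[[0,0,2],[0,0,0],0.9],[[0,0,2],[0,0,0],0.9]]'; python3 -m jog '[[[0,0,0],[0,0,0],0.5],[[0,0,0],[0,0,0],0.5],[[0,0,0],[0,0,0],0.5],[[0,0,0],[0,0,0],0.5],[[0,0,-20],[0,0,0],0.5],[[0,0,-60],[0,0,0],0.5],[[0,0,-100],[0,0,0],0.5],[[-50,0,-100],[0,0,0],0.5],[[-50,0,-100],[0,0,0],0.5]]'
python3 - <<'E'
from h import *
im,c=snap("wrist","w5"); s=st();cv2.imwrite("pics/w5c.png",np.clip(cv2.resize(im[50:250,200:500,::-1],None,fx=2,fy=2,interpolation=cv2.INTER_CUBIC)*1.5,0,255).astype(np.uint8))
b,m=blobs(im,(0,150,60),(6,255,255),amin=40); print(b,[np.round(onz(c,x[0],.09)*1000) for x in b], s["joint_positions"])
E
```

```text
time_s: 7.88
position: [0.3724, 0.336, 0.0605]
tcp_rot: [[0.494, 0.869, -0.001], [0.869, -0.494, -0.001], [-0.001, -0.0, -1.0]]
force: [-3.6, 0.8, 7.0]
opening: 0.225
time_s: 8.63
position: [0.3464, 0.2908, 0.1618]
tcp_rot: [[0.494, 0.869, 0.0], [0.869, -0.494, -0.001], [-0.001, 0.001, -1.0]]
force: [-2.2, -1.1, -0.3]
opening: 0.5
8.68 [345.3 290.2 160.8] F [-1.2 -0.5 -0.3] op 0.498
[[0.495, 0.869, -0.003], [0.869, -0.495, -0.002], [-0.003, -0.001, -1.0]]
[([320.9, 150.9], 543, [309, 139, 24, 25])] [array([372., 332.,  90.])] [ 2.58361313e+01  2.28475679e+01  1.09949771e+02 -7.45994695e-02
  4.73897707e+01  5.55601049e+01]
```

View pics/w5c.png

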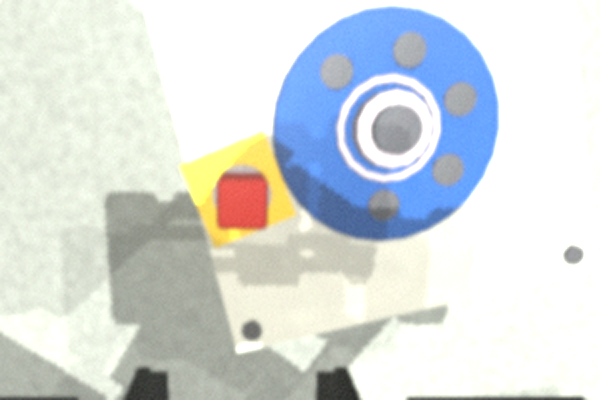

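The pin is home, with its collar on the lug and the eye over the lock; it took 7 N at the seat and the foot is about 24 mm down. Next is the scoop.

```bash
python3 -m jog '[[[-3,40,-40],[0,0,-5],0.3],[[-6,80,-60],[0,0,-12],0],[[-29,414,-60],[0,0,-30],0],[[-29,414,-60],[0,0,-30],0],[[-29,414,-60],[0,0,-30],0],[[-29,414,-60],[0,0,-30],0],[[-29,414,-60],[0,0,-30],0],[[-29,414,-60],[0,0,-30],0],[[-29,414,-60],[0,0,-30],0],[[-29,414,-60],[0,0,-30],0],[[-29,414,-60],[0,0,-30],0],[[-29,414,-60],[0,0,-30],0]]'
python3 - <<'E'
from h import *
im,c=snap("wrist","w6"); s=st(); print(np.round(s["joint_positions"],1))
cv2.imwrite("pics/w6.png",np.clip(im[:250,:,::-1]*1.4,0,255).astype(np.uint8))
b,m=blobs(im,(5,140,60),(18,255,255),amin=60); print(b)
E
```

```text
time_s: 9.68
position: [0.6987, 0.0589, 0.2189]
tcp_rot: [[-0.002, 1.0, 0.004], [1.0, 0.002, -0.002], [-0.002, 0.004, -1.0]]
force: [1.0, 0.0, -0.0]
opening: 0.999
9.73 [695.8  61.1 218.5] F [-0.5  0.3  0.6] op 0.997
[[-0.003, 1.0, 0.0], [1.0, 0.003, -0.0], [-0.0, 0.0, -1.0]]
[-4.1 36.3 70.7 -0.  73.  -4.3]
[([437.7, 3.1], 320, [415, 0, 45, 8]), ([319.4, 129.9], 530, [311, 112, 17, 37])]
```

View pics/w6.png

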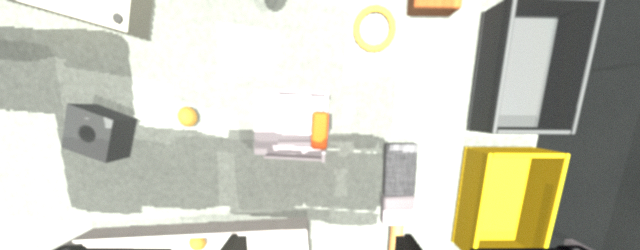

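Run:
```python
from h import *
c=cam("wrist"); 
for uv in [(319.4,129.9),(319.5,112),(319.5,149),(311,130),(328,130)]: print(uv,np.round(onz(c,uv,.087)*1000,1), np.round(onz(c,uv,.06)*1000,1))
p=onz(c,(319.4,129.9),.085)*1000; print(togo([p[0],p[1],49]))
im=cv2.imread("pics/w6.png"); cv2.imwrite("pics/x.png",cv2.resize(im[85:170,240:345],None,fx=7,fy=7,interpolation=cv2.INTER_CUBIC))
```

```text
(319.4, 129.9) [695.3 121.1  87. ] [695.2 119.5  60. ]
(319.5, 112) [695.3 137.6  87. ] [695.2 137.4  60. ]
(319.5, 149) [695.4 103.   87. ] [695.3  99.6  60. ]
(311, 130) [687.2 121.   87. ] [686.4 119.3  60. ]
(328, 130) [703.5 121.1  87. ] [704.2 119.4  60. ]
[ 60.   -0.4 169.5]
```

View pics/x.png

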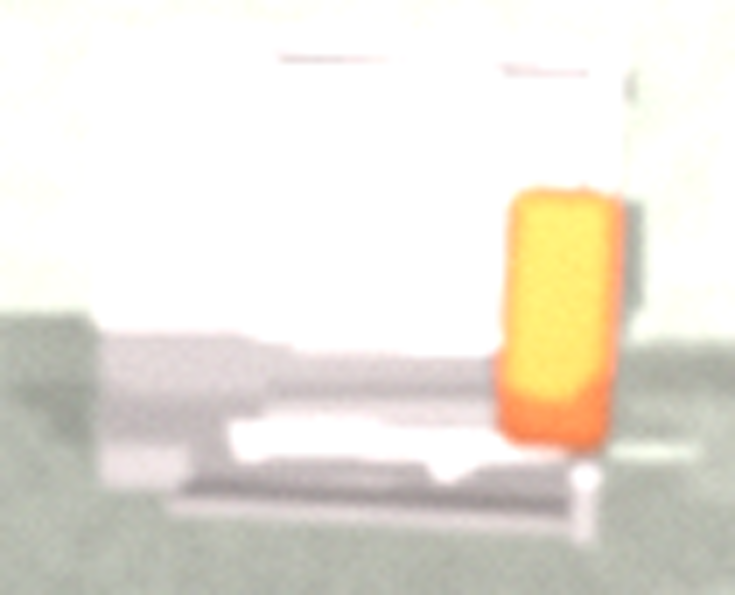

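```bash
python3 -m jog '[[[32,0,30],[0,0,2.8],0],[[63,0,60],[0,0,2.8],0],[[63,0,100],[0,0,2.8],0],[[63,0,135],[0,0,2.8],0],[[63,0,160],[0,0,2.8],0.3],[[63,0,169],[0,0,2.8],0.5],[[63,0,169],[0,0,2.8],0.95],[[63,0,169],[0,0,2.8],0.95],[[63,0,169],[0,0,2.8],0.95],[[63,0,169],[0,0,2.8],0.95],[[63,0,169],[0,0,2.8],0.95],[[63,0,169],[0,0,2.8],0.95]]'; python3 -m jog '[[[0,0,0],[0,0,0],0.95],[[0,0,0],[0,0,0],0.95],[[0,0,-15],[0,0,0],0.95],[[0,0,-40],[0,0,0],0.95],[[0,0,-80],[0,0,0],0.95],[[0,0,-110],[0,0,0],0.95],[[0,0,-110],[0,0,0],0.95]]'
```

```text
time_s: 10.73
position: [0.6943, 0.1259, 0.0528]
tcp_rot: [[0.043, 0.999, 0.003], [0.999, -0.043, 0.0], [0.0, 0.003, -1.0]]
force: [-0.3, 0.2, 0.0]
opening: 0.479
time_s: 11.32
position: [0.6981, 0.1263, 0.1689]
tcp_rot: [[0.043, 0.999, 0.014], [0.999, -0.043, 0.0], [0.001, 0.014, -1.0]]
force: [1.9, 0.9, -0.6]
opening: 0.17
```

Run:
```python
from h import *
im=cv2.imread("pics/top1.png").astype(int).sum(2)
for r in (175,200,225,260): print(r,[int(v) for v in im[r,345:412]])
sc,cs=snap("scene","scene2"); s=bot.read_state(); c=cam("scene")
print(proj(c,np.array(s["position"])+[0,0,.0187]), blobs(sc,(3,140,80),(18,255,255),amin=40)[0])
```

```text
175 [293, 287, 268, 264, 261, 244, 193, 311, 422, 434, 436, 435, 434, 432, 433, 434, 432, 433, 434, 432, 437, 436, 434, 433, 433, 435, 432, 433, 433, 430, 433, 432, 435, 437, 435, 434, 435, 434, 426, 391, 391, 391, 364, 174, 133, 231, 404, 370, 305, 293, 293, 302, 308, 304, 302, 300, 298, 297, 299, 296, 300, 302, 307, 302, 301, 299, 299]
200 [290, 290, 290, 293, 269, 263, 261, 242, 200, 304, 427, 440, 442, 439, 439, 439, 440, 441, 438, 439, 439, 438, 440, 440, 439, 438, 438, 439, 439, 441, 438, 436, 437, 435, 437, 437, 439, 440, 438, 439, 438, 428, 405, 402, 380, 262, 151, 196, 343, 404, 327, 305, 300, 303, 302, 296, 300, 300, 303, 302, 304, 304, 302, 301, 307, 307, 304]
225 [297, 295, 292, 291, 296, 290, 266, 262, 262, 254, 207, 249, 426, 440, 440, 433, 405, 324, 309, 288, 263, 273, 285, 333, 395, 433, 439, 440, 441, 441, 441, 442, 443, 441, 442, 441, 440, 441, 442, 443, 442, 441, 438, 424, 415, 408, 399, 322, 163, 154, 270, 408, 365, 305, 296, 287, 290, 300, 299, 296, 296, 301, 304, 305, 305, 298, 296]
260 [306, 302, 300, 302, 301, 299, 303, 304, 297, 269, 267, 269, 255, 169, 241, 
[... 282 characters left out ...]
0907] [([14.0, 11.2], 649, [0, 0, 34, 24]), ([483.1, 6.4], 79, [472, 0, 21, 14]), ([589.5, 29.4], 5200, [481, 0, 159, 72]), ([420.6, 25.2], 786, [397, 11, 49, 29]), ([26.2, 75.4], 3973, [0, 32, 70, 83]), ([366.8, 43.1], 138, [359, 37, 17, 13]), ([565.2, 44.4], 135, [552, 36, 24, 17]), ([321.7, 50.3], 125, [318, 38, 11, 20]), ([294.4, 60.6], 83, [283, 57, 24, 8]), ([75.7, 71.9], 76, [71, 65, 8, 19]), ([430.9, 70.0], 75, [428, 64, 9, 13]), ([368.4, 220.2], 304, [361, 208, 17, 24]), ([460.5, 271.8], 1133, [432, 252, 57, 40]), ([619.8, 326.9], 2283, [587, 281, 53, 87]), ([315.0, 320.8], 191, [294, 311, 43, 20]), ([128.5, 386.0], 1936, [70, 360, 96, 40]), ([634.8, 373.1], 51, [628, 367, 12, 14])]
```

Run:
```python
from h import *
c=cam("top"); L=[];Rr=[]
for r,l,o in [(175,352.,392.2),(200,354.1,394.7),(225,356.5,397.2),(260,359.4,400.7)]:
    L.append(onz(c,(l-.5,r),.045)*1000); Rr.append(onz(c,(o-.5,r),.045)*1000)   # edge coords with pixel-centre convention below
L,Rr=np.array(L),np.array(Rr); fl=np.polyfit(L[:,0],L[:,1],1); fr=np.polyfit(Rr[:,0],Rr[:,1],1)
print(np.round(L,1).tolist(),np.round(Rr,1).tolist()); print("yaw",np.degrees(np.arctan([fl[0],fr[0]])),"y at 550:",np.polyval(fl,550),np.polyval(fr,550))
```

```text
[[639.1, -1.9, 45.0], [582.1, -4.7, 45.0], [525.6, -8.2, 45.0], [447.6, -11.9, 45.0]] [[636.3, -92.8, 45.0], [579.4, -96.1, 45.0], [523.1, -99.3, 45.0], [445.2, -103.7, 45.0]]
yaw [3.03529102 3.27138138] y at 550: -6.613463108106824 -97.72638744037938
```

```bash
python3 -m jog '[[[-40,-8,0],[0,0,-1.4],0.95],[[-80,-16,0],[0,0,-2.8],0.95],[[-120,-24,0],[0,0,-4.2],0.95],[[-155,-31,0],[0,0,-5.6],0.95],[[-174,-36,20],[0,0,-5.6],0.95],[[-174,-36,50],[0,0,-5.6],0.95],[[-174,-36,54],[0,0,-5.6],0.95],[[-174,-36,54],[0,0,-5.6],0.95]]'
python3 - <<'E'
from h import *
im,c=snap("wrist","w7"); s=st(); print(np.round(s["joint_positions"],1))
cv2.imwrite("pics/w7.png",cv2.resize(np.clip(im[130:280,160:480,::-1]*1.1,0,255).astype(np.uint8),None,fx=2.5,fy=2.5,interpolation=cv2.INTER_CUBIC))
E
```

```text
time_s: 12.03
position: [0.6496, -0.045, 0.1065]
tcp_rot: [[-0.053, 0.999, -0.001], [0.999, 0.053, 0.004], [0.004, -0.001, -1.0]]
force: [-1.0, 3.8, 6.0]
opening: 0.179
12.08 [649.5 -45.  106.6] F [-1.1  3.9  4.8] op 0.176
[[-0.054, 0.999, -0.001], [0.999, 0.054, 0.003], [0.003, -0.001, -1.0]]
[-13.8  40.1  83.5   0.2  56.5 -17. ]
```

View pics/w7.png

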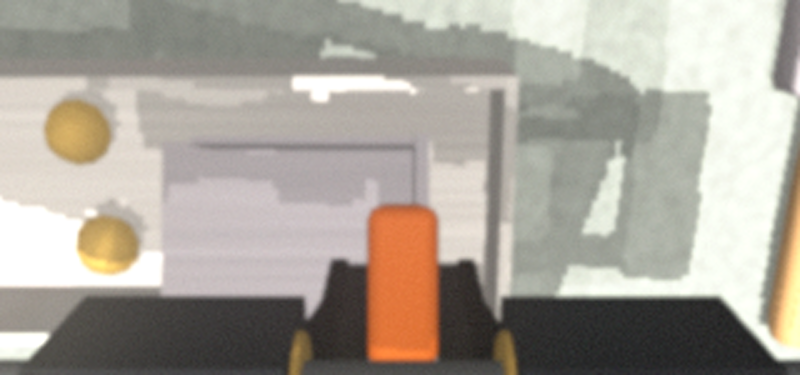

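```bash
python3 -m jog '[[[0,0,-5],[0,0,0],0.95],[[0,0,-5],[0,0,0],0.95],[[0,0,-5],[0,0,0],0.95],[[0,0,-5],[0,0,0],0.95]]'|grep force
python3 - <<'E'
from h import *
s=st(); im,c=snap("wrist","w8"); g=im.astype(int).sum(2)
for col in (245,290): print(col,[int(v) for v in g[150:205,col]])
o=np.array(s["position"]);
E
```

```text
force: [0.4, 0.1, -1.3]
12.42 [649.2 -46.3 111.2] F [ 0.4  0.1 -1.3] op 0.18
[[-0.055, 0.998, -0.002], [0.998, 0.055, 0.0], [0.0, -0.002, -1.0]]
245 [373, 376, 374, 373, 375, 379, 397, 433, 461, 477, 484, 488, 510, 535, 549, 543, 544, 534, 537, 538, 533, 522, 497, 494, 490, 497, 478, 480, 481, 490, 494, 491, 490, 479, 472, 464, 444, 404, 366, 390, 438, 464, 466, 464, 469, 469, 472, 471, 473, 479, 506, 525, 530, 526, 532]
290 [462, 410, 381, 372, 369, 379, 474, 637, 710, 724, 721, 723, 726, 727, 725, 723, 721, 721, 698, 625, 526, 476, 477, 478, 484, 480, 479, 474, 473, 476, 481, 474, 484, 474, 466, 474, 456, 409, 368, 396, 442, 467, 473, 477, 474, 472, 475, 472, 474, 469, 469, 466, 465, 465, 469]
```

Run:
```python
from h import *
s=st(); c=cam("wrist"); p=np.array(s["position"]); R=np.array(s["tcp_rot"])
for h in (.0375,.03,.02,.01):
    for lat in (.018,):
        q=[proj(c,p+R@np.array([lat,dy,-h])) for dy in (-.008,.008)]; print(h,np.round(q,1).tolist())
for h in (-.0225,-.03,-.04,-.05):  # scoop side wall top, outer left, at three x
    print("wall",h,[np.round(proj(c,p+R@np.array([.0385,dy,-h])),1).tolist() for dy in (-.04,.0)], "nose floor",np.round(proj(c,p+R@np.array([.0385,-.08,-(h-.025)])),1))
sc,_=snap("scene","scene3"); im=cv2.imread("pics/scene3.png"); cv2.imwrite("pics/s3c.png",cv2.resize(im[130:300,200:400],None,fx=4,fy=4,interpolation=cv2.INTER_CUBIC)[:600])
w=cv2.imread("pics/w8.png"); print([w[r,321].tolist() for r in range(200,225,2)], [w[225,c].tolist() for c in range(302,342,2)])
```

```text
12.47 [649.3 -46.3 111.2] F [-0.3 -0.2 -1.5] op 0.181
[[-0.055, 0.998, -0.002], [0.998, 0.055, 0.0], [0.0, -0.002, -1.0]]
0.0375 [[301.4, 247.7], [336.4, 247.7]]
0.03 [[302.4, 240.9], [335.6, 240.9]]
0.02 [[303.5, 232.8], [334.7, 232.8]]
0.01 [[304.5, 225.6], [333.8, 225.6]]
wall -0.0225 [[255.8, 176.1], [319.4, 176.1]] nose floor [206.9 168.7]
wall -0.03 [[258.2, 173.7], [319.4, 173.7]] nose floor [210.6 166.7]
wall -0.04 [[261.1, 170.7], [319.5, 170.7]] nose floor [215.1 164.4]
wall -0.05 [[263.7, 168.0], [319.5, 168.0]] nose floor [219.3 162.2]
[[152, 150, 157], [156, 155, 161], [156, 153, 161], [155, 152, 161], [156, 155, 163], [146, 147, 159], [82, 101, 153], [54, 98, 181], [62, 109, 201], [61, 112, 210], [59, 108, 207], [63, 114, 212], [64, 113, 210]] [[177, 176, 185], [176, 174, 185], [144, 149, 172], [65, 99, 178], [59, 105, 198], [61, 110, 207], [61, 112, 210], [59, 111, 208], [59, 110, 209], [62, 114, 211], [60, 111, 210], [56, 110, 207], [63, 113, 210], [60, 111, 209], [60, 110, 207], [56, 102, 194], [103, 122, 176], [185, 194, 202], [188, 197, 204], [188, 197, 204]]
```

View pics/s3c.png

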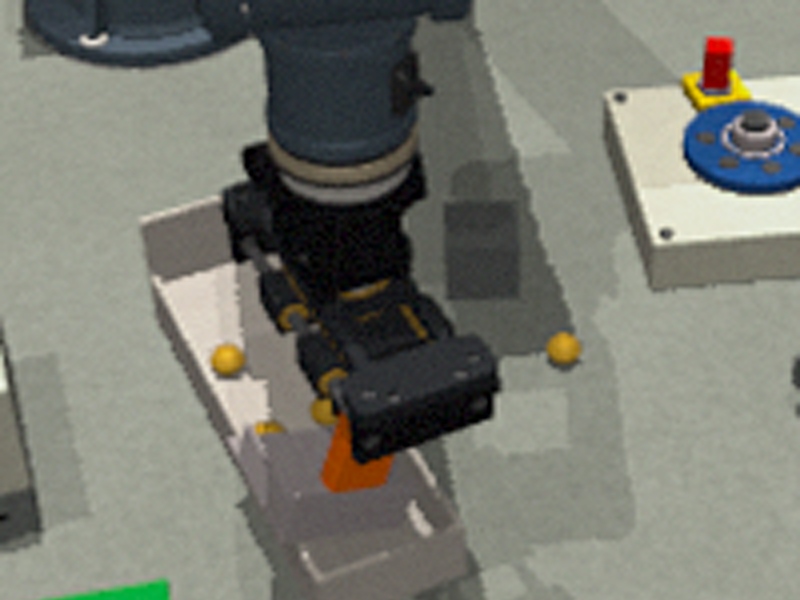

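The scene crop shows the scoop slipped low and rolled in the grip, because the fingers were still closing when I lifted. I'll set it on clear table and regrip.

```bash
python3 -m jog '[[[0,0,-35],[0,0,0],0.95],[[0,0,-70],[0,0,0],0.95],[[0,0,-75],[0,0,0],0.95],[[35,10,-75],[0,0,0],0.95],[[70,20,-75],[0,0,0],0.95],[[105,30,-75],[0,0,0],0.95],[[140,40,-75],[0,0,0],0.95],[[162,49,-75],[0,0,0],0.95],[[162,49,-50],[0,0,0],0.95],[[162,49,-20],[0,0,0],0.95],[[162,49,0],[0,0,0],0.95],[[162,49,0],[0,0,0],0.95]]'; python3 -m jog '[[[0,0,4],[0,0,0],0.95],[[0,0,8],[0,0,0],0.95],[[0,0,12],[0,0,0],0.95],[[0,0,16],[0,0,0],0.95],[[0,0,16],[0,0,0],0.95]]'
```

```text
time_s: 13.52
position: [0.6854, 0.1183, 0.1059]
tcp_rot: [[-0.055, 0.998, -0.012], [0.998, 0.055, -0.0], [0.0, -0.012, -1.0]]
force: [-2.0, 0.2, -2.1]
opening: 0.184
time_s: 13.93
position: [0.69, 0.118, 0.0962]
tcp_rot: [[-0.055, 0.999, 0.0], [0.999, 0.055, -0.0], [-0.0, 0.0, -1.0]]
force: [-1.1, 1.0, -1.2]
opening: 0.178
```

```bash
python3 -m jog '[[[0,0,4],[0,0,0],0.95],[[0,0,8],[0,0,0],0.95],[[0,0,8],[0,0,0],0.95]]' | grep -E 'pos|force'; python3 -m jog '[[[0,0,4],[0,0,0],0.95],[[0,0,6],[0,0,0],0.95],[[0,0,6],[0,0,0],0.95]]'| grep -E 'pos|force'
```

```text
position: [0.6894, 0.1181, 0.0874]
force: [0.2, 0.0, -1.7]
position: [0.691, 0.1178, 0.0845]
force: [-2.1, -0.4, 8.6]
```

```bash
python3 -m jog '[[[0,0,0],[0,0,0],0.7],[[0,0,0],[0,0,0],0.5],[[0,0,0],[0,0,0],0.2],[[0,0,0],[0,0,0],0],[[0,0,0],[0,0,0],0],[[0,0,-30],[0,0,0],0],[[-40,0,-70],[0,0,0],0],[[-60,0,-110],[0,0,0],0],[[-60,0,-130],[0,0,0],0],[[-60,0,-130],[0,0,0],0]]'
python3 - <<'E'
from h import *
im,c=snap("wrist","w9"); s=st()
b,m=blobs(im,(5,140,60),(18,255,255),amin=200); print(b)
for x in b: print(np.round(onz(c,x[0],.085)*1000,1))
x,y=int(b[-1][0][0]),int(b[-1][0][1])
# bright top face
hsv=cv2.cvtColor(im,cv2.COLOR_RGB2HSV); 
mm=(m>0)&(hsv[:,:,2]>hsv[:,:,2][m>0].max()*.8); cnt=np.column_stack(np.nonzero(mm)[::-1]).astype(np.float32); print(cv2.minAreaRect(cnt))
cv2.imwrite("pics/w9c.png",cv2.resize(im[70:230,210:380,::-1],None,fx=4,fy=4,interpolation=cv2.INTER_CUBIC)[:600])
E
```

```text
time_s: 15.27
position: [0.6985, 0.0553, 0.2208]
tcp_rot: [[-0.052, 0.999, 0.016], [0.999, 0.052, -0.002], [-0.003, 0.016, -1.0]]
force: [2.4, 0.4, 1.4]
opening: 0.855
15.32 [696.7  56.6 217.4] F [-0.6  0.2  0.2] op 0.899
[[-0.053, 0.999, 0.011], [0.999, 0.053, -0.001], [-0.001, 0.011, -1.0]]
[([443.9, 5.1], 476, [421, 0, 46, 14]), ([314.3, 149.3], 525, [307, 131, 16, 38])]
[800.8 227.8  85. ]
[693.1  95.8  85. ]
((378.8043212890625, 73.26203918457031), (38.05520248413086, 226.3062286376953), 43.451839447021484)
```

View pics/w9c.png

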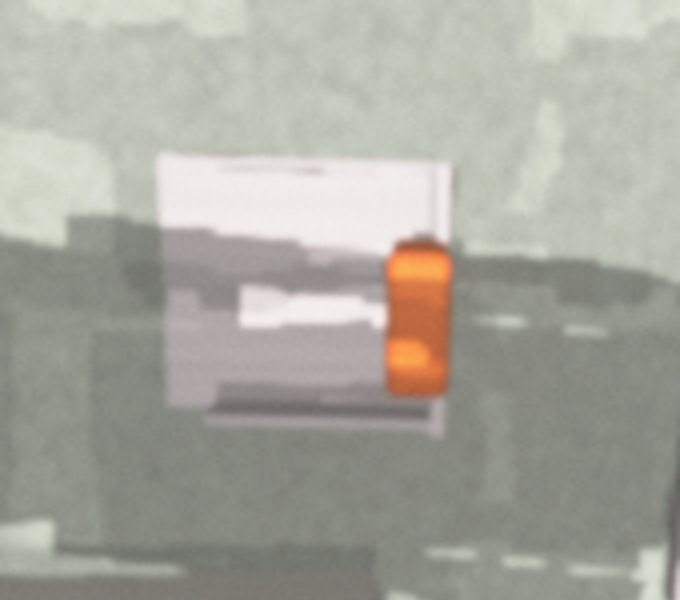

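The scoop stands level on the table, with its grip at wrist pixels (307–323, 131–168), turned 1.6° clockwise from the tool.

Run:
```python
from h import *
im=cv2.imread("pics/w9.png")[:,:,::-1]; s=st(); c=cam("wrist")
print([ (r,im[r,315].tolist()) for r in list(range(127,138))+list(range(164,172))]); print([(k,im[150,k].tolist()) for k in list(range(303,311))+list(range(319,327))])
for uv in [(315,168.5),(315,134),(307,150),(323,150)]: print(uv,np.round(onz(c,uv,.087)*1000,1))
```

```text
15.32 [696.7  56.6 217.4] F [-0.6  0.2  0.2] op 0.899
[[-0.053, 0.999, 0.011], [0.999, 0.053, -0.001], [-0.001, 0.011, -1.0]]
[(127, [225, 217, 217]), (128, [188, 176, 174]), (129, [161, 137, 131]), (130, [153, 108, 92]), (131, [151, 93, 66]), (132, [177, 101, 65]), (133, [224, 119, 68]), (134, [245, 145, 78]), (135, [248, 156, 78]), (136, [249, 169, 86]), (137, [249, 175, 87]), (164, [206, 109, 63]), (165, [192, 104, 63]), (166, [185, 99, 60]), (167, [178, 99, 63]), (168, [162, 99, 73]), (169, [153, 115, 105]), (170, [142, 127, 124]), (171, [133, 126, 125])]
[(303, [232, 224, 225]), (304, [240, 233, 233]), (305, [234, 225, 226]), (306, [212, 181, 173]), (307, [184, 129, 108]), (308, [182, 103, 70]), (309, [188, 103, 66]), (310, [190, 105, 68]), (319, [185, 102, 61]), (320, [185, 101, 66]), (321, [170, 101, 70]), (322, [151, 111, 92]), (323, [137, 127, 114]), (324, [138, 139, 130]), (325, [139, 141, 132]), (326, [140, 141, 133])]
(315, 168.5) [692.1  79.2  87. ]
(315, 134) [690.5 112.5  87. ]
(307, 150) [683.5  96.9  87. ]
(323, 150) [699.   97.7  87. ]
```

```bash
python3 -m jog '[[[0,0,0],[0,0,0],0],[[0,0,0],[0,0,0],0],[[0,0,0],[0,0,0],0]]'>/dev/null
python3 - <<'E'
from h import *
st(); print(togo([691.5,96.3,45]))
E
```

```text
15.57 [691.8  59.  209.8] F [0.9 0.8 0.7] op 0.989
[[-0.056, 0.998, -0.004], [0.998, 0.056, 0.0], [0.001, -0.004, -1.0]]
[ 37.2   2.5 164.8]
```

```bash
python3 -m jog '[[[37,2,40],[0,0,1.6],0],[[37,2,80],[0,0,1.6],0],[[37,2,110],[0,0,1.6],0],[[37,2,135],[0,0,1.6],0],[[37,2,155],[0,0,1.6],0],[[37,2,163],[0,0,1.6],0.2],[[37,2,163],[0,0,1.6],0.6],[[37,2,163],[0,0,1.6],0.95],[[37,2,163],[0,0,1.6],0.95],[[37,2,163],[0,0,1.6],0.95],[[37,2,163],[0,0,1.6],0.95],[[37,2,163],[0,0,1.6],0.95]]'; python3 -m jog '[[[0,0,0],[0,0,0],0.95],[[0,0,0],[0,0,0],0.95],[[0,0,0],[0,0,0],0.95],[[0,0,0],[0,0,0],0.95],[[0,0,0],[0,0,0],0.95],[[0,0,0],[0,0,0],0.95],[[0,0,0],[0,0,0],0.95],[[0,0,0],[0,0,0],0.95]]'
```

```text
time_s: 16.57
position: [0.694, 0.0952, 0.0505]
tcp_rot: [[-0.027, 1.0, 0.002], [1.0, 0.027, -0.0], [-0.0, 0.002, -1.0]]
force: [-0.4, 1.3, -0.3]
opening: 0.556
time_s: 17.23
position: [0.6932, 0.0953, 0.049]
tcp_rot: [[-0.027, 1.0, -0.0], [1.0, 0.027, -0.0], [-0.0, -0.0, -1.0]]
force: [-0.2, 0.2, 0.5]
opening: 0.184
```

```bash
python3 -m jog '[[[0,0,-30],[0,0,0],0.95],[[0,0,-70],[0,0,0],0.95],[[0,0,-100],[0,0,0],0.95],[[-35,-10,-100],[0,0,-1.6],0.95],[[-70,-20,-100],[0,0,-1.6],0.95],[[-105,-30,-100],[0,0,-1.6],0.95],[[-130,-38,-90],[0,0,-1.6],0.95],[[-143,-42,-70],[0,0,-1.6],0.95],[[-143,-42,-60],[0,0,-1.6],0.95],[[-143,-42,-60],[0,0,-1.6],0.95],[[-143,-42,-60],[0,0,-1.6],0.95],[[-143,-42,-60],[0,0,-1.6],0.95]]'
python3 - <<'E'
from h import *
im,c=snap("wrist","w10"); s=st(); p=np.array(s["position"]); R=np.array(s["tcp_rot"]); g=im.astype(int).sum(2)
for h in (.0375,): print(np.round([proj(c,p+R@np.array([.019,dy,-h])) for dy in (-.008,.008)],1).tolist())
b,m=blobs(im,(5,140,60),(18,255,255),amin=100); print(b)
cw=proj(c,p+R@np.array([.0395,-.03,.022])); print("scoop wall pred",cw)
col=int(round(cw[0])); print(col,[int(v) for v in g[140:215,col]])
# tray wall inner-top left edge, predicted centre line from tray model
t=np.array([.550,-.0533]); a=np.radians(3.15); ex=np.array([np.cos(a),np.sin(a)]); ey=np.array([-ex[1],ex[0]])
for lat in (.0415,.0455): print("tray wall pred",lat,[proj(c,np.append(t+ex*xx+ey*lat,.045)).round(1).tolist() for xx in (.04,.07,.1)])
E
```

```text
time_s: 18.23
position: [0.6558, -0.0474, 0.1094]
tcp_rot: [[-0.056, 0.998, 0.001], [0.998, 0.056, 0.0], [0.0, 0.001, -1.0]]
force: [0.6, -0.8, -1.1]
opening: 0.185
18.28 [656.  -47.4 109.8] F [ 0.1 -0.4 -1.3] op 0.182
[[-0.057, 0.998, 0.002], [0.998, 0.057, -0.0], [-0.0, 0.002, -1.0]]
[[301.8, 246.0], [336.9, 246.0]]
[([320.8, 247.3], 1808, [303, 215, 36, 60]), ([320.6, 307.6], 399, [304, 301, 34, 14])]
scoop wall pred [271.79465989 174.79515027]
272 [376, 368, 364, 367, 368, 363, 371, 366, 366, 371, 378, 371, 381, 379, 383, 408, 458, 474, 480, 479, 478, 488, 483, 487, 477, 486, 476, 474, 478, 459, 445, 390, 352, 350, 340, 344, 346, 355, 443, 592, 675, 692, 687, 659, 570, 478, 436, 442, 435, 434, 433, 436, 443, 440, 442, 444, 444, 448, 446, 450, 450, 441, 438, 443, 433, 439, 443, 443, 444, 441, 429, 434, 433, 434, 434]
tray wall pred 0.0415 [[232.8, 160.5], [272.2, 160.6], [311.7, 160.6]]
tray wall pred 0.0455 [[232.4, 155.3], [272.0, 155.3], [311.7, 155.4]]
```

Run:
```python
from h import *
s=bot.read_state(); c=cam("wrist"); p=np.array(s["position"]); R=np.array(s["tcp_rot"])
for lat in (.0355,.0365,.0375,.0385): print(lat,[proj(c,p+R@np.array([lat,-.03,h]))[1].round(1) for h in (.022,.049)])
t=np.array([.550,-.0533]); a=np.radians(3.15); ex=np.array([np.cos(a),np.sin(a)]); ey=np.array([-ex[1],ex[0]])
d=p[:2]-t; print("tray coords of TCP",d@ex*1000,d@ey*1000,"yaw",np.degrees(np.arctan2(R[1,1],R[0,1])))
im=cv2.imread("pics/w10.png").astype(int).sum(2)
for col in (235,255,290): print(col,[int(v) for v in im[150:185,col]])
```

```text
0.0355 [np.float64(180.9), np.float64(172.4)]
0.0365 [np.float64(179.4), np.float64(171.0)]
0.0375 [np.float64(177.8), np.float64(169.6)]
0.0385 [np.float64(176.3), np.float64(168.3)]
tray coords of TCP 106.21027341900172 0.053287487711978346 yaw 3.246845001833763
235 [380, 386, 375, 379, 394, 428, 464, 478, 491, 501, 516, 515, 500, 492, 487, 490, 487, 479, 485, 466, 447, 400, 356, 350, 350, 347, 345, 351, 375, 432, 477, 497, 500, 488, 465]
255 [375, 383, 373, 365, 387, 414, 451, 476, 479, 479, 488, 487, 491, 484, 486, 482, 484, 477, 482, 467, 443, 391, 357, 346, 349, 345, 338, 339, 364, 403, 442, 471, 479, 469, 448]
290 [379, 380, 382, 386, 430, 542, 672, 718, 729, 721, 696, 621, 523, 484, 479, 477, 474, 473, 474, 465, 435, 391, 357, 350, 354, 351, 350, 359, 445, 587, 678, 689, 657, 567, 472]
```

```bash
python3 -m jog '[[[1.5,0,10],[0,0,0],0.95],[[1.5,0,20],[0,0,0],0.95],[[1.5,0,30],[0,0,0],0.95],[[1.5,0,40],[0,0,0],0.95],[[1.5,0,48],[0,0,0],0.95],[[1.5,0,52],[0,0,0],0.95],[[1.5,0,52],[0,0,0],0.95],[[1.5,0,52],[0,0,0],0.95]]'
```

```text
time_s: 18.95
position: [0.6549, -0.0473, 0.0566]
tcp_rot: [[-0.055, 0.999, -0.001], [0.999, 0.055, 0.0], [0.0, -0.001, -1.0]]
force: [-0.0, -0.5, -1.4]
opening: 0.182
```

```bash
python3 -m jog '[[[0,0,2],[0,0,0],0.95],[[0,0,4],[0,0,0],0.95],[[0,0,5],[0,0,0],0.95],[[0,0,5],[0,0,0],0.95],[[0,0,5],[0,0,0],0.95]]'
```

```text
time_s: 19.37
position: [0.6551, -0.0473, 0.0522]
tcp_rot: [[-0.055, 0.998, 0.0], [0.998, 0.055, -0.0], [-0.0, 0.0, -1.0]]
force: [0.5, 0.2, -1.4]
opening: 0.185
```

```bash
python3 -m jog '[[[0,0,1],[0,0,0],0.95],[[0,0,2],[0,0,0],0.95],[[0,0,2],[0,0,0],0.95],[[0,0,2],[0,0,0],0.95]]'
```

```text
time_s: 19.7
position: [0.6553, -0.0473, 0.052]
tcp_rot: [[-0.055, 0.998, 0.001], [0.998, 0.055, -0.0], [-0.0, 0.001, -1.0]]
force: [-1.9, 1.0, 6.0]
opening: 0.182
```

```bash
python3 -m jog '[[[0,-6,-0.7],[0,0,0],0.95],[[0,-13,-0.7],[0,0,0],0.95],[[0,-20,-0.7],[0,0,0],0.95],[[0,-27,-0.7],[0,0,0],0.95],[[0,-34,-0.7],[0,0,0],0.95],[[0,-41,-0.7],[0,0,0],0.95],[[0,-48,-0.7],[0,0,0],0.95],[[0,-55,-0.7],[0,0,0],0.95],[[0,-62,-0.7],[0,0,0],0.95],[[0,-69,-0.7],[0,0,0],0.95],[[0,-76,-0.7],[0,0,0],0.95],[[0,-83,-0.7],[0,0,0],0.95]]'; python3 -m jog '[[[0,-6,0],[0,0,0],0.95],[[0,-12,0],[0,0,0],0.95],[[0,-18,0],[0,0,0],0.95],[[0,-24,0],[0,0,0],0.95],[[0,-30,0],[0,0,0],0.95],[[0,-36,0],[0,0,0],0.95],[[0,-40,0],[0,0,0],0.95],[[0,-40,0],[0,0,0],0.95]]'
python3 - <<'E'
from h import *
im,c=snap("wrist","w11"); st()
b,m=blobs(im,(14,110,60),(26,255,255),amin=60); print(b)
for x in b: print(x[0],np.round(onz(c,x[0],.012)*1000,1))
sc,cs=snap("scene","scene4"); b=blobs(sc,(14,110,60),(26,255,255),(200,150,360,280),amin=10)[0]; print([(x[0],x[1],np.round(onz(cs,x[0],.015)*1000).tolist()) for x in b])
E
```

```text
time_s: 20.7
position: [0.5738, -0.0525, 0.0519]
tcp_rot: [[-0.054, 0.999, 0.005], [0.999, 0.054, -0.001], [-0.002, 0.005, -1.0]]
force: [5.0, 0.1, 6.0]
opening: 0.176
time_s: 21.37
position: [0.5331, -0.0547, 0.0519]
tcp_rot: [[-0.054, 0.999, 0.004], [0.999, 0.054, -0.001], [-0.002, 0.004, -1.0]]
force: [3.0, -0.1, 8.4]
opening: 0.177
21.42 [533.1 -54.7  51.9] F [ 1.6 -1.1  8.4] op 0.183
[[-0.055, 0.999, 0.003], [0.999, 0.055, -0.001], [-0.001, 0.003, -1.0]]
[([199.7, 217.5], 1826, [179, 181, 52, 68]), ([277.8, 289.1], 307, [274, 262, 10, 53]), ([363.5, 288.8], 322, [358, 262, 10, 53]), ([331.5, 335.7], 4995, [158, 324, 322, 21])]
[199.7, 217.5] [447.1 -54.9  12. ]
[277.8, 289.1] [ 503.9 -110.9   12. ]
[363.5, 288.8] [ 570.3 -107.2   12. ]
[331.5, 335.7] [ 548.4 -152.7   12. ]
[([269.9, 191.7], 16, [374.0, -10.0, 15.0]), ([255.0, 196.6], 17, [378.0, -54.0, 15.0]), ([281.2, 197.9], 12, [412.0, 11.0, 15.0]), ([262.4, 210.9], 14, [442.0, -53.0, 15.0]), ([256.6, 216.2], 57, [455.0, -73.0, 15.0]), ([340.5, 216.7], 51, [544.0, 128.0, 15.0])]
```

```bash
python3 -m jog '[[[0,-4,-0.3],[0,0,0],0.95],[[0,-8,-0.5],[0,0,0],0.95],[[0,-12,-0.5],[0,0,0],0.95],[[0,-15,-0.8],[2,0,0],0.95],[[0,-18,-1],[4,0,0],0.95],[[0,-20,-1],[5,0,0],0.95],[[0,-20,-1],[5,0,0],0.95]]'
```

```text
time_s: 22.05
position: [0.5144, -0.0557, 0.0523]
tcp_rot: [[-0.055, 0.995, -0.082], [0.998, 0.055, -0.006], [-0.002, -0.083, -0.997]]
force: [4.9, -0.4, 6.0]
opening: 0.178
```

```bash
python3 -m jog '[[[0,-3,0.2],[2,0,0],0.95],[[0,-6,0.4],[4,0,0],0.95],[[0,-9,0.6],[6,0,0],0.95],[[0,-12,0.9],[8,0,0],0.95],[[0,-15.5,1.2],[10,0,0],0.95],[[0,-15.5,1.2],[10,0,0],0.95]]'
python3 - <<'E'
from h import *
im,c=snap("wrist","w12"); st()
b,m=blobs(im,(14,110,60),(26,255,255),(100,100,400,262),amin=60); print(b)
E
```

```text
time_s: 22.55
position: [0.4983, -0.0564, 0.0521]
tcp_rot: [[-0.055, 0.965, -0.256], [0.998, 0.053, -0.015], [-0.001, -0.257, -0.966]]
force: [4.7, -0.6, 7.0]
opening: 0.18
22.6 [498.2 -56.4  52.2] F [ 5.7 -0.4  6.3] op 0.18
[[-0.055, 0.965, -0.255], [0.998, 0.053, -0.015], [-0.001, -0.256, -0.967]]
[([213.2, 209.3], 2163, [187, 180, 63, 63])]
```

Run:
```python
from h import *
s=bot.read_state(); c=cam("wrist"); p=np.array(s["position"]); R=np.array(s["tcp_rot"])
for lat in (-.03,0,.03):
  for h in (.049,.039): print(lat,h,[proj(c,p+R@np.array([lat,y,h])).round(0).tolist() for y in (-.08,-.064,-.04,-.012)])
im=cv2.imread("pics/w12.png"); cv2.imwrite("pics/w12c.png",cv2.resize(np.clip(im[130:262,140:340]*1.3,0,255).astype(np.uint8),None,fx=4,fy=4,interpolation=cv2.INTER_CUBIC))
```

```text
-0.03 0.049 [[218.0, 255.0], [238.0, 255.0], [269.0, 255.0], [305.0, 255.0]]
-0.03 0.039 [[213.0, 261.0], [234.0, 261.0], [266.0, 261.0], [304.0, 261.0]]
0 0.049 [[214.0, 219.0], [235.0, 219.0], [267.0, 219.0], [304.0, 219.0]]
0 0.039 [[209.0, 224.0], [231.0, 224.0], [264.0, 224.0], [303.0, 224.0]]
0.03 0.049 [[209.0, 180.0], [231.0, 180.0], [265.0, 180.0], [303.0, 180.0]]
0.03 0.039 [[204.0, 183.0], [227.0, 183.0], [262.0, 183.0], [302.0, 183.0]]
```

View pics/w12c.png

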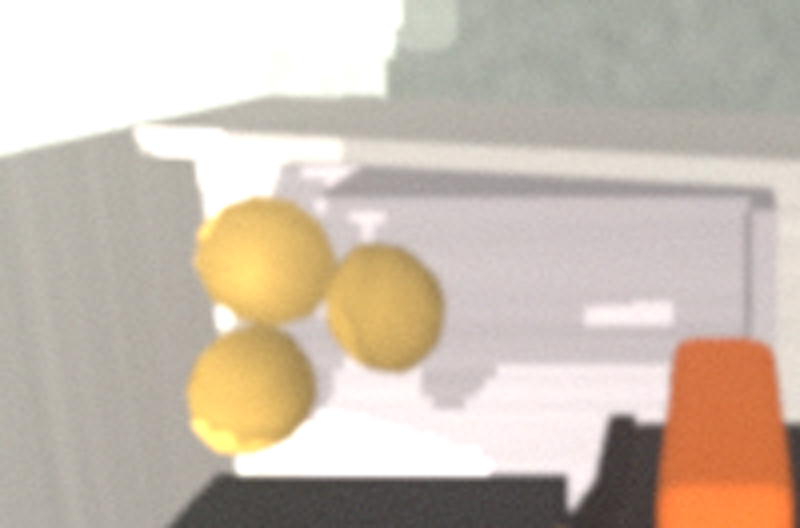

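The picture shows one stud on the scoop floor and two at the nose against the end wall. I'll continue.

```bash
python3 -m jog '[[[0,-2,0.5],[1,0,0],0.95],[[0,-4,1],[2.5,0,0],0.95],[[0,-6,1.5],[4,0,0],0.95],[[0,-8,2],[5,0,0],0.95],[[0,-8,2],[5,0,0],0.95],[[0,-8,2],[5,0,0],0.95]]'
python3 - <<'E'
from h import *
im,c=snap("wrist","w13"); st()
b,m=blobs(im,(14,110,60),(26,255,255),(100,100,400,262),amin=60); print(b)
E
```

```text
time_s: 23.1
position: [0.4884, -0.0565, 0.0517]
tcp_rot: [[-0.055, 0.938, -0.341], [0.998, 0.052, -0.019], [0.0, -0.342, -0.94]]
force: [4.5, -0.3, 1.4]
opening: 0.181
23.15 [488.2 -56.4  51.8] F [4.4 0.9 1.4] op 0.185
[[-0.055, 0.938, -0.341], [0.998, 0.052, -0.019], [0.0, -0.342, -0.94]]
[([262.2, 194.7], 478, [250, 184, 26, 24]), ([300.3, 211.0], 1340, [275, 185, 51, 54])]
```

All three studs have rolled back into the scoop. Now I'll lift, keeping the pitch.

```bash
python3 -m jog '[[[0,3,-2],[0,0,0],0.95],[[0,0,-12],[1,0,0],0.95],[[0,-5,-25],[2,0,0],0.95],[[0,-10,-45],[3,0,0],0.95],[[0,-15,-65],[3,0,0],0.95],[[0,-20,-90],[3,0,0],0.95],[[0,-25,-115],[3,0,0],0.95],[[0,-30,-140],[3,0,0],0.95],[[0,-33,-155],[3,0,0],0.95],[[0,-33,-155],[3,0,0],0.95],[[0,-33,-155],[3,0,0],0.95]]'
python3 - <<'E'
from h import *
im,c=snap("wrist","w14"); s=st(); print(np.round(s["joint_positions"],1))
b,m=blobs(im,(14,110,60),(26,255,255),(100,100,400,262),amin=60); print(b)
print(togo([500,-298,225]))
E
```

```text
time_s: 24.07
position: [0.509, -0.0548, 0.2085]
tcp_rot: [[-0.055, 0.918, -0.392], [0.999, 0.051, -0.021], [0.001, -0.393, -0.92]]
force: [-0.4, -0.7, -3.3]
opening: 0.18
24.12 [508.4 -54.7 207.7] F [ 0.2  0.4 -2.6] op 0.183
[[-0.055, 0.917, -0.394], [0.999, 0.051, -0.02], [0.001, -0.395, -0.919]]
[-14.5  33.2  83.5  -6.8  85.6 -15.8]
[([297.0, 197.8], 1267, [267, 184, 59, 31])]
[-242.4  -26.9   -7.7]
```

```bash
python3 -m jog '[[[-30,-3,0],[0,2,5],0.95],[[-60,-7,0],[0,4,10],0.95],[[-90,-10,0],[0,6.5,15],0.95],[[-120,-14,0],[0,9,21],0.95],[[-150,-17,1],[0,11,26],0.95],[[-180,-20,2],[0,13,31],0.95],[[-210,-24,3],[0,13,31],0.95],[[-235,-26,3],[0,13,31],0.95],[[-249,-28,3.6],[0,13,31],0.95],[[-249,-28,3.6],[0,13,31],0.95],[[-249,-28,3.6],[0,13,31],0.95],[[-249,-28,3.6],[0,13,31],0.95]]'
python3 - <<'E'
from h import *
im,c=snap("wrist","w15"); s=st(); print(np.round(s["joint_positions"],1))
b,m=blobs(im,(14,110,60),(26,255,255),(100,100,400,262),amin=60); print(b)
E
```

```text
time_s: 25.12
position: [0.4964, -0.3031, 0.2157]
tcp_rot: [[0.506, 0.793, -0.34], [0.862, -0.466, 0.199], [-0.001, -0.393, -0.919]]
force: [-0.2, 0.5, -1.5]
opening: 0.182
25.17 [ 496.7 -303.   216. ] F [-0.1  1.  -1. ] op 0.184
[[0.506, 0.793, -0.339], [0.863, -0.465, 0.198], [-0.001, -0.393, -0.92]]
[-40.3  38.1  71.7  -3.9  93.   -9.3]
[([299.6, 212.2], 1263, [275, 190, 51, 46])]
```

```bash
python3 -m jog '[[[0,0,0],[-6,0,0],0.95],[[0,0,0],[-12,0,0],0.95],[[0,0,0],[-18,0,0],0.95],[[0,0,0],[-24,0,0],0.95],[[0,0,0],[-30,0,0],0.95],[[0,0,0],[-36,0,0],0.95],[[0,0,0],[-42,0,0],0.95],[[0,0,0],[-48,0,0],0.95],[[0,0,0],[-54,0,0],0.95],[[0,0,0],[-60,0,0],0.95],[[0,0,0],[-66,0,0],0.95],[[0,0,0],[-72,0,0],0.95]]'; python3 -m jog '[[[0,0,0],[-6,0,0],0.95],[[0,0,0],[-11,0,0],0.95],[[0,0,0],[-11,0,0],0.95],[[0,0,0],[-11,0,0],0.95],[[0,0,0],[-11,0,0],0.95],[[0,0,0],[-11,0,0],0.95],[[0,0,0],[-11,0,0],0.95]]'
python3 - <<'E'
from h import *
im,c=snap("wrist","w16"); s=st(); print(np.round(s["joint_positions"],1))
b,m=blobs(im,(14,110,60),(26,255,255),(0,0,640,262),amin=40); print(b)
E
```

```text
time_s: 26.17
position: [0.508, -0.2918, 0.2175]
tcp_rot: [[0.471, 0.7, 0.536], [0.881, -0.402, -0.25], [0.041, 0.59, -0.806]]
force: [0.1, -0.7, -0.7]
opening: 0.184
time_s: 26.75
position: [0.508, -0.293, 0.2175]
tcp_rot: [[0.473, 0.585, 0.659], [0.88, -0.346, -0.324], [0.038, 0.733, -0.679]]
force: [0.4, 0.7, -1.1]
opening: 0.179
26.8 [ 507.1 -292.9  216.8] F [-0.9 -0.9 -1.6] op 0.18
[[0.474, 0.586, 0.657], [0.88, -0.347, -0.325], [0.038, 0.732, -0.68]]
[ -50.1   22.9  124.3  123.5   20.8 -139.1]
[([449.1, 61.4], 1553, [436, 0, 26, 130]), ([484.9, 25.7], 186, [479, 0, 26, 43]), ([366.8, 146.3], 1570, [340, 100, 49, 98]), ([385.8, 163.3], 216, [375, 151, 24, 24]), ([129.3, 213.3], 547, [116, 201, 28, 26]), ([36.8, 225.2], 215, [22, 216, 28, 17])]
```

Run:
```python
from h import *
c=cam("wrist")
for uv in [(385.8,163.3),(129.3,213.3),(36.8,225.2),(366.8,146.3),(449,61)]: print(uv,np.round(onz(c,uv,.054)*1000))
p=lambda P:proj(c,np.array(P)).round(0).tolist()
print("hopper corners px",[p(x) for x in [(.54,-.225,.12),(.535,-.38,.12),(.40,-.37,.12),(.405,-.215,.12),(.47,-.298,.045)]])
t,ct=snap("top","top2"); b=blobs(t,(8,120,90),(24,255,255),(280,130,560,330),amin=8)[0]
for x in b: print(x[0],x[1],np.round(onz(ct,x[0],.054)*1000),np.round(onz(ct,x[0],.009)*1000))
```

```text
(385.8, 163.3) [ 810. -461.   54.]
(129.3, 213.3) [ 461. -264.   54.]
(36.8, 225.2) [ 414. -232.   54.]
(366.8, 146.3) [ 774. -402.   54.]
(449, 61) [1125. -410.   54.]
hopper corners px [[216.0, 121.0], [295.0, 261.0], [182.0, 380.0], [2.0, 242.0], [161.0, 232.0]]
[296.1, 220.1] 63 [540. 126.  54.] [541. 130.   9.]
[522.8, 223.9] 29 [ 518. -374.   54.] [ 517. -397.    9.]
[476.3, 250.8] 9 [ 462. -269.   54.] [ 458. -287.    9.]
[507.7, 264.0] 9 [ 431. -335.   54.] [ 426. -357.    9.]
```

```bash
cat >> h.py <<'E'
from scipy.spatial.transform import Rotation as Ro
def rv(yaw):
    a=np.radians(yaw); T=np.array([[np.cos(a),np.sin(a),0],[np.sin(a),-np.cos(a),0],[0,0,-1]])
    R=np.array(bot.read_state()["tcp_rot"]); return np.round(Ro.from_matrix(R.T@T).as_rotvec(degrees=True),1)
E
python3 - <<'E'
from h import *
print(rv(58),rv(81),togo([507,-293,270]))
E
```

```text
[47.  -3.7  2.6] [ 47.    5.8 -19.1] [  1.5  38.6 -36.4]
```

```bash
python3 -m jog '[[[0,19,-18],[6,0,0],0.95],[[1,38,-36],[12,-1,0.5],0.95],[[1,38,-36],[18,-1.5,1],0.95],[[1,38,-36],[24,-2,1.3],0.95],[[1,38,-36],[30,-2.5,1.7],0.95],[[1,38,-36],[36,-3,2],0.95],[[1,38,-36],[42,-3.3,2.3],0.95],[[1,38,-36],[47,-3.7,2.6],0.95],[[1,38,-36],[47,-3.7,2.6],0.95],[[1,38,-36],[47,-3.7,2.6],0.95],[[1,38,-36],[47,-3.7,2.6],0.95],[[1,38,-36],[47,-3.7,2.6],0.95]]'
python3 - <<'E'
from h import *
s=st(); print(np.round(s["joint_positions"],1)); print(rv(81),togo([707,-232,200]))
E
```

```text
time_s: 27.85
position: [0.5055, -0.2959, 0.2717]
tcp_rot: [[0.506, 0.845, 0.173], [0.861, -0.505, -0.054], [0.042, 0.176, -0.983]]
force: [0.9, 0.7, -2.1]
opening: 0.181
27.85 [ 505.5 -295.9  271.7] F [ 0.9  0.7 -2.1] op 0.181
[[0.506, 0.845, 0.173], [0.861, -0.505, -0.054], [0.042, 0.176, -0.983]]
[-43.7  20.   92.3   5.4  58.4 -15.6]
[ 10.5  -0.4 -21.6] [154.1 125.4 101.9]
```

```bash
python3 -m jog '[[[25,20,5],[4,0,-4],0.95],[[50,40,10],[8,0,-8],0.95],[[75,60,20],[10.5,0,-14],0.95],[[100,80,40],[10.5,0,-20],0.95],[[125,102,65],[10.5,0,-21.6],0.95],[[154,125,90],[10.5,0,-21.6],0.95],[[154,125,102],[10.5,0,-21.6],0.95],[[154,125,102],[10.5,0,-21.6],0.95],[[154,125,102],[10.5,0,-21.6],0.95],[[154,125,102],[10.5,0,-21.6],0.95],[[154,125,102],[10.5,0,-21.6],0.95],[[154,125,102],[10.5,0,-21.6],0.95]]'
python3 - <<'E'
from h import *
t,ct=snap("top","top3"); s=st(); print(np.round(s["joint_positions"],1)); print(rv(81),togo([707,-232,62]))
b=blobs(t,(8,120,90),(24,255,255),(280,130,560,330),amin=6)[0]
for x in b: print(x[0],x[1],np.round(onz(ct,x[0],.054)*1000))
b=blobs(t,(45,120,60),(80,255,255),(400,110,500,210),amin=30)[0]; print(b)
E
```

```text
time_s: 28.85
position: [0.7081, -0.2316, 0.202]
tcp_rot: [[0.153, 0.988, 0.012], [0.988, -0.153, 0.009], [0.011, 0.011, -1.0]]
force: [-0.5, -0.7, -2.5]
opening: 0.185
28.9 [ 708.2 -231.6  201.8] F [-0.2 -0.4 -1.3] op 0.184
[[0.153, 0.988, 0.012], [0.988, -0.153, 0.009], [0.011, 0.011, -1.0]]
[-27.   40.9  64.    0.8  74.6 -18.4]
[ 0.6 -0.6  0.2] [ -2.1  -2.7 139.8]
[296.1, 220.1] 63 [540. 126.  54.]
[475.7, 249.0] 70 [ 466. -268.   54.]
[481.2, 273.7] 52 [ 412. -277.   54.]
[([439.7, 164.5], 1732, [419, 132, 48, 59])]
```

```bash
python3 -m jog '[[[-2,-2.5,40],[0.6,-0.6,0],0.95],[[-2,-2.5,75],[0.6,-0.6,0],0.95],[[-2,-2.5,105],[0.6,-0.6,0],0.95],[[-2,-2.5,125],[0.6,-0.6,0],0.95],[[-2,-2.5,138],[0.6,-0.6,0],0.95],[[-2,-2.5,142],[0.6,-0.6,0],0.95],[[-2,-2.5,145],[0.6,-0.6,0],0.95],[[-2,-2.5,147],[0.6,-0.6,0],0.95],[[-2,-2.5,148],[0.6,-0.6,0],0.95],[[-2,-2.5,148],[0.6,-0.6,0],0.95]]'; python3 -m jog '[[[0,0,1],[0,0,0],0.95],[[0,0,2],[0,0,0],0.95],[[0,0,2.5],[0,0,0],0.95],[[0,0,2.5],[0,0,0],0.95]]'
```

```text
time_s: 29.73
position: [0.7083, -0.231, 0.0534]
tcp_rot: [[0.151, 0.988, 0.001], [0.988, -0.151, 0.001], [0.001, 0.001, -1.0]]
force: [0.7, -0.0, -1.4]
opening: 0.182
time_s: 30.07
position: [0.7081, -0.2307, 0.051]
tcp_rot: [[0.151, 0.989, 0.0], [0.989, -0.151, 0.001], [0.001, 0.0, -1.0]]
force: [-1.6, 0.9, 5.1]
opening: 0.181
```

```bash
python3 -m jog '[[[0,0,0],[0,0,0],0.7],[[0,0,0],[0,0,0],0.5],[[0,0,0],[0,0,0],0.3],[[0,0,0],[0,0,0],0.3],[[0,0,0],[0,0,0],0.3],[[0,0,-15],[0,0,0],0.3],[[0,0,-50],[0,0,0],0.3],[[0,0,-90],[0,0,0],0.3],[[0,0,-130],[0,0,0],0.3],[[0,0,-160],[0,0,0],0.3],[[0,0,-160],[0,0,0],0.3]]'
python3 - <<'E'
from h import *
im,c=snap("wrist","w17"); s=st(); print(np.round(s["joint_positions"],1)); print(rv(90),togo([540,72,210]))
b,m=blobs(im,(5,140,60),(18,255,255),amin=100); print(b)
E
```

```text
time_s: 30.98
position: [0.7122, -0.2329, 0.2203]
tcp_rot: [[0.151, 0.988, 0.015], [0.989, -0.151, -0.006], [-0.004, 0.015, -1.0]]
force: [1.2, -0.9, 1.3]
opening: 0.697
31.03 [ 710.5 -232.2  216.5] F [ 0.9 -0.3 -0. ] op 0.699
[[0.151, 0.988, 0.01], [0.989, -0.151, -0.003], [-0.002, 0.01, -1.0]]
[-26.7  40.4  62.8   0.1  76.2 -18. ]
[ 0.6  0.2 -8.7] [ 274.9 -214.6    3.8]
[([314.2, 185.7], 570, [307, 165, 15, 41])]
```

```bash
python3 -m jog '[[[275,-215,4],[0.6,0,-8.7],0.3],[[275,-215,4],[0.6,0,-8.7],0.3],[[275,-215,4],[0.6,0,-8.7],0.3],[[275,-215,4],[0.6,0,-8.7],0.3],[[275,-215,4],[0.6,0,-8.7],0.3],[[275,-215,4],[0.6,0,-8.7],0.3],[[275,-215,4],[0.6,0,-8.7],0.3],[[275,-215,4],[0.6,0,-8.7],0.3],[[275,-215,4],[0.6,0,-8.7],0.3],[[275,-215,4],[0.6,0,-8.7],0.3],[[275,-215,4],[0.6,0,-8.7],0.3],[[275,-215,4],[0.6,0,-8.7],0.3]]'
python3 - <<'E'
from h import *
im,c=snap("wrist","w18"); s=st()
for x in blobs(im,(14,110,60),(26,255,255),(200,60,440,230),amin=100)[0]: print(x,np.round(onz(c,x[0],.009)*1000,1))
b=blobs(im,(0,150,60),(6,255,255),amin=40)[0]; print(b)
t,ct=snap("top","top4")
for x in blobs(t,(8,120,90),(24,255,255),(280,130,560,330),amin=6)[0]: print(x[0],x[1],np.round(onz(ct,x[0],.054)*1000),np.round(onz(ct,x[0],.009)*1000))
for x in blobs(t,(3,150,60),(14,255,255),(400,110,520,330),amin=20)[0]: print("orange",x,np.round(onz(ct,x[0],.085)*1000))
E
```

```text
time_s: 32.03
position: [0.5376, 0.0727, 0.206]
tcp_rot: [[0.0, 1.0, -0.011], [1.0, -0.0, 0.002], [0.002, -0.011, -1.0]]
force: [-0.5, -0.5, -0.5]
opening: 0.702
32.08 [537.8  72.3 206. ] F [0.  0.3 0.5] op 0.701
[[0.001, 1.0, -0.011], [1.0, -0.001, 0.002], [0.002, -0.011, -1.0]]
([324.8, 129.5], 261, [316, 121, 18, 18]) [541.2 129.6   9. ]
[([610.8, 1.2], 45, [605, 0, 15, 4])]
[458.1, 137.6] 115 [ 715. -243.   54.] [ 725. -259.    9.]
[475.8, 249.0] 71 [ 466. -268.   54.] [ 462. -286.    9.]
[481.3, 273.8] 49 [ 412. -277.   54.] [ 405. -295.    9.]
orange ([454.7, 140.1], 188, [444, 134, 23, 12]) [ 703. -224.   85.]
```

```bash
python3 -m jog '[[[30,3,30],[0,0.6,0],0.3],[[57.5,3,60],[0,0.6,0],0.3],[[57.5,3,100],[0,0.6,0],0.3],[[57.5,3,140],[0,0.6,0],0.3],[[57.5,3,170],[0,0.6,0],0.3],[[57.5,3,190],[0,0.6,0],0.3],[[57.5,3,200],[0,0.6,0],0.3],[[57.5,3,200],[0,0.6,0],0.3],[[57.5,3,200],[0,0.6,0],0.3]]'
python3 - <<'E'
from h import *
s=st(); print(togo([541,129.8,4]))
E
```

```text
time_s: 32.88
position: [0.5381, 0.1308, 0.0061]
tcp_rot: [[0.001, 1.0, -0.012], [1.0, -0.001, 0.013], [0.013, -0.012, -1.0]]
force: [0.5, -0.3, 0.2]
opening: 0.7
32.88 [538.1 130.8   6.1] F [ 0.5 -0.3  0.2] op 0.7
[[0.001, 1.0, -0.012], [1.0, -0.001, 0.013], [0.013, -0.012, -1.0]]
[-1.   2.9  2.1]
```

```bash
python3 -m jog '[[[-1,2,1.5],[0,0,0],0.5],[[-1,2,1.5],[0,0,0],0.7],[[-1,2,1.5],[0,0,0],0.95],[[-1,2,1.5],[0,0,0],0.95],[[-1,2,1.5],[0,0,0],0.95],[[-1,2,1.5],[0,0,0],0.95],[[-1,2,1.5],[0,0,0],0.95],[[-1,2,1.5],[0,0,0],0.95],[[-1,2,1.5],[0,0,0],0.95]]'; python3 -m jog '[[[0,0,0],[0,0,0],0.95],[[0,0,0],[0,0,0],0.95],[[0,0,-30],[0,0,0],0.95],[[0,0,-70],[0,0,0],0.95],[[0,0,-110],[0,0,0],0.95],[[0,0,-150],[0,0,0],0.95],[[0,0,-190],[0,0,0],0.95],[[0,0,-190],[0,0,0],0.95]]'
python3 - <<'E'
from h import *
print(rv(60),togo([480,-320,190]))
E
```

```text
time_s: 33.63
position: [0.5394, 0.1307, 0.005]
tcp_rot: [[-0.0, 1.0, -0.011], [1.0, 0.0, 0.013], [0.013, -0.011, -1.0]]
force: [0.3, 0.2, 3.6]
opening: 0.245
time_s: 34.3
position: [0.5466, 0.1284, 0.2023]
tcp_rot: [[-0.0, 1.0, 0.004], [1.0, 0.0, 0.014], [0.014, 0.004, -1.0]]
force: [1.2, -0.3, -0.2]
opening: 0.24
[ 0.  -0.8 30. ] [-448.5  -66.8    5.8]
```

```bash
python3 -m jog '[[[-40,-5,0],[0,0,4],0.95],[[-80,-10,0],[0,0,8],0.95],[[-120,-16,0],[0,0,12],0.95],[[-160,-22,0],[0,0,16],0.95],[[-200,-28,0],[0,0,20],0.95],[[-240,-35,0],[0,0,24],0.95],[[-280,-42,0],[0,-0.4,28],0.95],[[-320,-49,0],[0,-0.8,30],0.95],[[-360,-56,0],[0,-0.8,30],0.95],[[-400,-62,0],[0,-0.8,30],0.95],[[-430,-66,5],[0,-0.8,30],0.95],[[-448,-67,6],[0,-0.8,30],0.95]]'; python3 -m jog '[[[0,0,40],[0,0,0],0.95],[[0,0,80],[0,0,0],0.95],[[0,0,90],[0,0,0],0.95],[[0,0,90],[0,0,0],0.95]]'
python3 - <<'E'
from h import *
im,c=snap("wrist","w19"); s=st()
for x in blobs(im,(14,110,60),(26,255,255),(0,0,640,262),amin=60)[0]: print(x,np.round(onz(c,x[0],.054)*1000,1))
E
```

```text
time_s: 35.3
position: [0.4733, -0.3232, 0.1824]
tcp_rot: [[0.503, 0.864, -0.016], [0.865, -0.503, -0.0], [-0.008, -0.014, -1.0]]
force: [0.4, -0.8, 0.5]
opening: 0.243
time_s: 35.63
position: [0.4707, -0.3169, 0.0901]
tcp_rot: [[0.5, 0.866, -0.022], [0.866, -0.499, 0.007], [-0.005, -0.023, -1.0]]
force: [0.1, -0.7, -0.0]
opening: 0.244
35.68 [ 472.4 -318.2   92.3] F [ 0.3  0.2 -0.2] op 0.244
[[0.499, 0.866, -0.018], [0.866, -0.499, 0.003], [-0.006, -0.017, -1.0]]
([178.8, 151.4], 800, [163, 135, 32, 33]) [ 415.4 -224.4   54. ]
([278.8, 171.2], 769, [263, 156, 32, 31]) [ 466.5 -269.    54. ]
([218.8, 218.1], 689, [205, 203, 29, 31]) [ 411.2 -276.4   54. ]
([320.8, 249.9], 837, [303, 236, 37, 26]) [ 462.  -333.5   54. ]
```

```bash
python3 -m jog '[[[0,0,0],[0,0,0],0.6],[[0,0,0],[0,0,0],0.4],[[0,0,0],[0,0,0],0.4],[[0,0,0],[0,0,0],0.4],[[0,0,0],[0,0,0],0.4],[[0,0,-40],[0,0,0],0.4],[[0,0,-80],[0,0,0],0.4],[[0,0,-110],[0,0,0],0.4],[[0,0,-110],[0,0,0],0.4]]'
python3 - <<'E'
from h import *
im,c=snap("wrist","w20"); s=st()
for x in blobs(im,(14,110,60),(26,255,255),(100,0,540,262),amin=60)[0]: print(x,np.round(onz(c,x[0],.054)*1000,1))
print(rv(98),togo([648,180,210]))
E
```

```text
time_s: 36.43
position: [0.4782, -0.3229, 0.2107]
tcp_rot: [[0.5, 0.866, -0.005], [0.866, -0.5, -0.01], [-0.011, 0.001, -1.0]]
force: [-0.7, -0.3, -0.3]
opening: 0.595
36.48 [ 476.8 -321.7  207.9] F [ 0.8  0.1 -0.8] op 0.603
[[0.5, 0.866, -0.008], [0.866, -0.5, -0.007], [-0.01, -0.004, -1.0]]
([219.9, 132.9], 255, [212, 123, 17, 20]) [ 416.  -224.1   54. ]
([282.6, 144.0], 212, [275, 137, 18, 17]) [ 466.4 -266.5   54. ]
([244.5, 177.2], 229, [237, 169, 17, 18]) [ 411.6 -276.    54. ]
([314.0, 188.2], 216, [306, 180, 17, 17]) [ 470.8 -324.4   54. ]
[ -0.4   0.5 -38. ] [ 520.  -102.5   -7.1]
```

```bash
python3 -m jog '[[[40,-8,-4],[0,0.5,-4],1],[[80,-16,-7],[0,0.5,-8],1],[[520,-102,-7],[0,0.5,-38],1],[[520,-102,-7],[0,0.5,-38],1],[[520,-102,-7],[0,0.5,-38],1],[[520,-102,-7],[0,0.5,-38],1],[[520,-102,-7],[0,0.5,-38],1],[[520,-102,-7],[0,0.5,-38],1],[[520,-102,-7],[0,0.5,-38],1],[[520,-102,-7],[0,0.5,-38],1],[[520,-102,-7],[0,0.5,-38],1],[[520,-102,-7],[0,0.5,-38],1]]' >/dev/null; python3 -m jog '[[[45,0,0],[0,0,0],1],[[45,0,0],[0,0,0],1],[[45,0,0],[0,0,0],1]]'
python3 - <<'E'
from h import *
im,c=snap("wrist","w21"); s=st(); print(rv(98))
for x in blobs(im,(45,100,40),(85,255,255),(100,0,540,262),amin=60)[0]: print(x,np.round(onz(c,x[0],.088)*1000,1))
t,ct=snap("top","top5")
for x in blobs(t,(8,120,90),(24,255,255),(150,110,640,400),amin=6)[0]: print(x[0],x[1],np.round(onz(ct,x[0],.054)*1000),np.round(onz(ct,x[0],.009)*1000))
for n,uv,z in [("jar",(180,168),.065),("spool",(228,133),.054)]: print(n,np.round(onz(ct,uv,z)*1000))
E
```

```text
time_s: 37.73
position: [0.6281, 0.199, 0.2069]
tcp_rot: [[-0.144, 0.989, -0.017], [0.99, 0.144, 0.008], [0.01, -0.015, -1.0]]
force: [-0.0, -0.5, -0.1]
opening: 0.007
37.78 [628.6 196.9 207.1] F [-0.3 -0.2  0.1] op 0.004
[[-0.142, 0.99, -0.016], [0.99, 0.142, 0.007], [0.009, -0.015, -1.0]]
[-0.9 -0.5  0.2]
([347.4, 136.5], 556, [335, 124, 26, 26]) [643.2 257.9  88. ]
[365.8, 111.8] 6 [781. -39.  54.] [795. -43.   9.]
[523.3, 111.7] 114 [ 769. -391.   54.] [ 782. -416.    9.]
[259.8, 129.4] 56 [749. 204.  54.] [761. 212.   9.]
[458.0, 137.7] 122 [ 715. -243.   54.] [ 725. -259.    9.]
[502.1, 246.1] 55 [ 471. -326.   54.] [ 467. -347.    9.]
[475.8, 249.1] 69 [ 466. -268.   54.] [ 462. -286.    9.]
[481.1, 273.8] 55 [ 412. -277.   54.] [ 405. -295.    9.]
jar [664. 382.  65.]
spool [743. 276.  54.]
```

```bash
python3 -m jog '[[[10,12,20],[-0.9,-0.5,0],1],[[21,23,50],[-0.9,-0.5,0],1],[[21,23,90],[-0.9,-0.5,0],1],[[21,23,120],[-0.9,-0.5,0],1],[[21,23,135],[-0.9,-0.5,0],1],[[21,23,135],[-0.9,-0.5,0],1],[[21,23,135],[-0.9,-0.5,0],1]]'
python3 - <<'E'
from h import *
st(); print(togo([648.4,221.3,72]))
E
```

```text
time_s: 38.42
position: [0.6476, 0.2191, 0.0724]
tcp_rot: [[-0.137, 0.991, 0.001], [0.991, 0.137, 0.001], [0.001, 0.001, -1.0]]
force: [-1.0, -0.1, -0.3]
opening: 0.003
38.42 [647.6 219.1  72.4] F [-1.  -0.1 -0.3] op 0.003
[[-0.137, 0.991, 0.001], [0.991, 0.137, 0.001], [0.001, 0.001, -1.0]]
[2.  1.1 0.4]
```

```bash
python3 -m jog '[[[8,1,0],[0,0,0],1],[[16,1,0],[0,0,0],1],[[24,1,0],[0,0,0],1],[[32,1,0],[0,0,0],1],[[40,1,0],[0,0,0],1],[[48,1,0],[0,0,0],1],[[56,1,0],[0,0,0],1],[[64,1,0],[0,0,0],1],[[70,1,0],[0,0,0],1],[[76,1,0],[0,0,0],1],[[80,1,0],[0,0,0],1],[[80,1,0],[0,0,0],1]]'; python3 -m jog '[[[3,0,0],[0,0,0],1],[[6,0,0],[0,0,0],1],[[6,0,0],[0,0,0],1]]'
```

```text
time_s: 39.42
position: [0.6372, 0.3018, 0.0731]
tcp_rot: [[-0.14, 0.99, 0.002], [0.99, 0.14, 0.002], [0.002, 0.003, -1.0]]
force: [-0.8, -0.3, 0.9]
opening: 0.009
time_s: 39.67
position: [0.6368, 0.3069, 0.0734]
tcp_rot: [[-0.139, 0.99, 0.003], [0.99, 0.139, 0.002], [0.002, 0.003, -1.0]]
force: [0.1, -1.3, -0.8]
opening: 0.005
```

```bash
python3 -m jog '[[[2,0,0],[0,0,0],1],[[4,0,0],[0,0,0],1],[[4,0,0],[0,0,0],1]]'|grep -E 'pos|for';python3 -m jog '[[[2,0,0],[0,0,0],1],[[3,0,0],[0,0,0],1],[[3,0,0],[0,0,0],1]]'|grep -E 'pos|for'
```

```text
position: [0.6366, 0.3084, 0.0734]
force: [0.1, -4.4, -0.6]
position: [0.6366, 0.3087, 0.0733]
force: [1.0, -11.7, 0.6]
```

At its stop (11.7 N). I'll back off and check everything.

```bash
python3 -m jog '[[[-15,0,0],[0,0,0],1],[[-40,0,0],[0,0,0],1],[[-70,0,0],[0,0,0],1],[[-100,0,-30],[0,0,0],1],[[-120,0,-70],[0,0,0],1],[[-120,0,-110],[0,0,0],1],[[-120,0,-140],[0,0,0],1],[[-120,0,-140],[0,0,0],1],[[-120,0,-140],[0,0,0],1],[[-120,0,-140],[0,0,0],1]]'
python3 - <<'E'
from h import *
im,c=snap("wrist","w22"); st()
for x in blobs(im,(45,100,40),(85,255,255),(100,0,540,262),amin=60)[0]: print("knob",x,np.round(onz(c,x[0],.088)*1000,1))
t,ct=snap("top","top6"); sc,cs=snap("scene","scene6")
for x in blobs(t,(8,120,90),(24,255,255),(150,110,640,400),amin=6)[0]: print("brass",x[0],x[1],np.round(onz(ct,x[0],.054)*1000))
for n,lo,hi,box in [("green",(45,120,60),(80,255,255),(150,110,520,320)),("red",(0,180,100),(5,255,255),(150,200,330,330)),("yellow",(24,150,120),(34,255,255),(150,220,260,330)),("orange",(3,150,60),(14,255,255),(400,110,520,200))]:
    for x in blobs(t,lo,hi,box,20)[0]: print(n,x)
cv2.imwrite("pics/final.png",np.hstack([cv2.resize(t[100:330,150:520,::-1],None,fx=1,fy=1)]))
cv2.imwrite("pics/final2.png",np.vstack([np.clip(cv2.resize(t[110:320,150:560,::-1],(800,410))*1.5,0,255).astype(np.uint8),cv2.resize(sc[230:330,150:350,::-1],(380,190)).__class__(cv2.copyMakeBorder(cv2.resize(sc[230:330,150:350,::-1],(380,190)),0,0,0,420,cv2.BORDER_CONSTANT).shape,np.uint8)]) if False else np.clip(cv2.resize(t[110:320,150:560,::-1],(800,410),interpolation=cv2.INTER_CUBIC)*1.5,0,255).astype(np.uint8))
E
```

```text
time_s: 41.0
position: [0.6516, 0.1944, 0.213]
tcp_rot: [[-0.139, 0.99, 0.002], [0.99, 0.139, 0.003], [0.002, 0.003, -1.0]]
force: [-0.1, 0.2, -1.0]
opening: 0.004
41.05 [651.  194.4 211.9] F [ 0.4 -0.7  0.6] op 0.003
[[-0.139, 0.99, 0.0], [0.99, 0.139, 0.002], [0.002, 0.0, -1.0]]
knob ([319.2, 40.0], 666, [306, 25, 27, 31]) [632.3 329.9  88. ]
brass [364.0, 111.8] 8 [781. -35.  54.]
brass [523.3, 111.7] 114 [ 769. -391.   54.]
brass [261.0, 128.2] 45 [751. 201.  54.]
brass [457.9, 137.8] 127 [ 715. -243.   54.]
brass [502.1, 246.1] 55 [ 471. -326.   54.]
brass [475.8, 249.1] 68 [ 466. -268.   54.]
brass [481.1, 273.8] 57 [ 412. -277.   54.]
green ([441.2, 167.3], 789, [419, 132, 53, 59])
green ([199.4, 180.1], 87, [194, 175, 12, 11])
orange ([454.6, 140.1], 186, [443, 134, 24, 12])
```

View pics/final2.png

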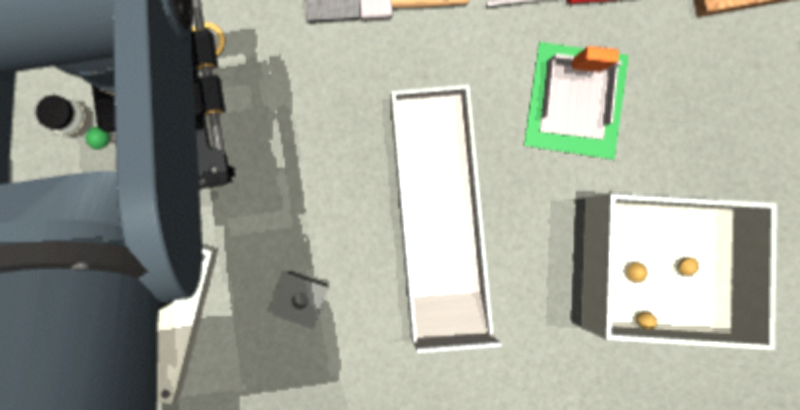

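The final view shows an empty tray, three of the four studs (the fourth is hidden by the near hopper wall), the scoop centred on its mat, and the lever knob over. One last numeric check on the pin, then I'll hand in.

Run:
```python
from h import *
for f in ("scene3","scene6"):
    im=cv2.imread(f"pics/{f}.png")[:,:,::-1].copy()
    print(f,[(n,b[:2]) for n,lo,hi in [("red",(0,150,80),(6,255,255)),("yel",(22,120,90),(34,255,255))] for b in blobs(im,lo,hi,(340,120,430,180),10)[0]])
bot.hand_in()
```

```text
scene3 [('red', ([378.7, 144.9], 73)), ('yel', ([377.7, 152.6], 76))]
scene6 [('red', ([377.9, 150.0], 15)), ('yel', ([375.2, 152.9], 57))]
the job is handed in; nothing more can be done
```

The job is done and handed in, at about 41 s on the robot's clock. No verdict was reported.

- **Pin and wheel:** I stood the pin in the eye, pulled the wheel round and dropped the pin home. The seating push read 7 N with the foot about 24 mm down, and a look afterwards showed the collar on the lug.
- **Scoop:** My first grip slipped because I lifted before the fingers had finished closing, and the scoop touched the tray lightly (about 7 N). I set it on the table, gripped it again and scooped all three tray studs into the hopper in one pass. I put the one spilled stud in by hand.
- **Lever and mat:** I pushed the lever over only after all four studs were in, until it stopped at 11.7 N. The knob then measured (632, 330) mm, as expected for fully over. The scoop stands level and centred on its mat.

**Last checks**
- The wrist view over the hopper counted four studs, and the tray and table showed none left. The last top view showed only three, because the fourth lies behind the near hopper wall.
- In the last pictures the arm partly hid the wheel. The lug had stayed within a few pixels, but only the lower part of the pin's red grip was visible, so the pin's final state rests mainly on the earlier look.
- I never went near the jar, spool or buckle, but I did not measure their positions again at the end.

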